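Lock the lamp carriage with its loop pin

ROBOT

A 6-joint arm with a two-finger parallel gripper is mounted at the origin on the work surface. World frame = base frame: x ahead of the robot, y to its left, z up, the work surface at z = 0. Lengths are in m, angles in rad, forces in N, time in s.
With the tool pointing down it reaches from about 0.275 to 1 m from the base axis. Payload 8.4 kg.
Tool frame: the origin (TCP) lies on the centre line of the jaws, within the pads' length; the fingertips stand 25 mm ahead of it and the grasp point (between the pads) lies 6 mm ahead of it; z points along the fingers, y is the direction in which the jaws open and shut (so a half turn about z gives the same grasp; the last joint's range is limited). The gripper opens to 85 mm and grips with 20 to 120 N. Pads are 22 mm wide; open, the fingers measure 114 mm over their backs; the gripper's body (76 mm by 85 mm) begins 54 mm behind the grasp point. The pads swing forward as they close: fully open they stand 13 mm farther back than shut.
Start: joints at [-1.11, 0.353, 1.633, -0, 1.155, -0.002], TCP at [0.279, -0.559, 0.256] pointing down, gripper open.
Joint ranges: [-2.63, 2.63], [-0.92, 2.1], [0.06, 2.66], [-1.3, 4.44], [0, 2.69], [-3.02, 3.02]. Speed limits (rad/s): [2.22, 2.22, 2.79, 3.14, 3.14, 3.14].

INTERFACE

Orientations are given as a unit quaternion [w, x, y, z].
In Python, from plant import status, vision, bot gives the robot as it stands.
- The arm moves only by the tool step_arm, never from a script. Its argument "deltas" is a list of rows, each a list of 3 entries, a list of its own where there are three numbers: the turn, a rotation vector about the tool's x, y, z in degrees, then the shift along the tool's x, y, z in cm, then the closure, from 0 (fully open) to 1 (shut). A call has 1 to 20 rows; each row shifts and turns the commanded pose from where the row before left it, along the tool's axes as they then stand; what a row does not reach is not made up. A row lasts 1/10 s, in which the tool goes at most 50 mm and 8.59 degrees, less where a joint would pass 70% of its speed; a pose out of reach is approached as far as the arm can. A call is refused whole if a number of a shift passes 5 or a number of a turn 8.59, either way. A call with a gripper value outside its range is refused whole. The fingers move at their own pace and stop on an object; "squeeze" is the grip in N (left out, the last holds). Time passes only in rows, so rows that do not move let the fingers close. It gives the time, the measured TCP pose, the force and the opening at its end, in the units of the state.
- status.sense(): the state, without advancing time (a new reading comes with each control period).
- vision.capture(name): name is "scene" or "top" or "wrist"; returns a dict with "pixels" (384x512x3 uint8, blue, green, red), "camera_matrix" (3x3 intrinsics, pixels), "cam_to_world" (4x4, takes a point from camera to world coordinates). Camera axes: x right, y down, z forward; pixel columns grow to the right and rows downward; lengths in m; the calibration is good to about 2 mm. A picture is of the moment at which its call begins. There is no depth.
- bot.close_job(): hands the job in, once; it reports no verdict.
The state is a dict: "time": time; "joint_positions": joint angles; "joint_velocities": joint speeds; "joint_efforts": joint torques, N m; "eef_pos": TCP position; "tcp_rot": TCP orientation; "contact_force": force on the tool from outside, world axes, zero at the start; "torque": the same for the moment, N m; "width": finger opening in m.
Only numpy, scipy, OpenCV 4.12 (cv2) and the standard library are available. Lean on these libraries where they do the work, as an engineer would, in place of code of your own. Each camera call takes 0.05 s, during which the arm holds its last target.

TASK

Lock the microscope's lamp carriage: push the loop pin, nose first and with its loop still swung open, from the robot's side through the cross hole of the square post until its shoulder sits against the post, then swing the loop over the end of the post until it has snapped right down, and let go. Work by feel and gently: nothing may press on the carriage or its post with more than 20 N. Leave the other things on the bench where they are.

Things in the scene. Friction and masses are not known exactly. Their poses are not given: they have to be found in the camera images.
- mount: Lamp carriage fixed to the bench: dark rail 300 x 110 mm under an aluminium plate 130 mm wide, top 26 mm above the bench, spanning x -60..210 mm. Carries a square steel post and a lamp housing. Origin on the bench, on the centre line at the post; z up, x along the rail away from the robot = the way the pin goes in.
- post_nominal (a point): NOMINAL mouth of the post's cross hole, on the carriage's centre line, in the plane of the post's robot-side face (x -12 mm, z 72 mm of the carriage). The real post is clamped anywhere up to 13 mm to either side (y), differently each time and NOT reported: find it by feel (touch a flank with the side of the pin) or by sight. It does not yield to 20 N. Axes as the carriage.
- lamp_top (a point): Middle of the top of the finned black lamp housing, 85 (x) x 100 mm, 66 mm above the bench. Between it and the robot stands the post: 24 x 24 mm, square to the carriage, centred at x 0, top at z 88 mm, on a flange 30 (x) x 46 (y) mm, top z 32 mm. The cross hole runs right through it along x at z 72 mm, mid-width, 11.5 mm in diameter, without a chamfer.
- pin: Loose steel loop pin, lying with its axis level 9 mm above the bench. Origin on the axis at the shoulder; x along the shank to the nose, z up. Shank 10 mm in diameter, 46 mm long with an 8 mm tapered nose (7 mm at its end). Head block behind the shoulder: x -12..0 mm, 22 mm wide (y), z -9..+9 mm. About 0.16 kg with its loop.
- pin_tip (a point): The end of the pin's nose, on its axis, 46 mm from the shoulder.
- pin_tang (a point): Middle of the pin's flat grip tang behind the head block: x -44..-12 mm, 14 mm thick (y), z -9..+17 mm of the pin.
- loop_hinge (a point): Hinge of the wire loop, on the pin's axis 6 mm behind the shoulder; it turns about the pin's y. The loop is a U of 5 mm wire, 40 mm between the leg centres, 56 mm from the hinge to the centre line of the cross bar.
- loop_bar (a point): The middle of the far cross bar of the wire loop (moves with the loop).
- loop (a joint): Loop angle (rad): 0 = shut, along the shank with the cross bar just ahead of the nose (round the post when the pin is home); 1.3 = fully open, standing up, leaning a little forward over the shank. Starts open. Sprung over-centre at 0.65: above that the spring throws it open, below it snaps shut. About 1.2 N on the cross bar, square to the loop, moves it.
- plain_pin: A bystander: a thicker headed steel pin without a loop (14 mm shank 46 mm long, head 40 x 16 x 22 mm), lying on the bench; origin on its axis at the shoulder, x to its end.
- slide_tray: A bystander: grey open slide tray, 100 x 140 x 25 mm; origin under its middle.
- oil_bottle: A bystander: small amber bottle, 40 mm in diameter, 70 mm high; origin under its middle.
- objective: A bystander: brass objective standing on its wide end, 32 mm in diameter, 46 mm high; origin under its middle.
- dish: A bystander: shallow white dish, 90 mm in diameter, 16 mm high; origin under its middle.
- driver: A bystander: black-handled screwdriver 170 mm long lying along its x; origin under its middle.
- lens_can: A bystander: black lens can, 52 mm in diameter, 50 mm high; origin under its middle.
- slide_box: A bystander: cardboard box of slides, 90 x 110 x 35 mm; origin under its middle.
There are look-alikes about, which are no part of the job. Leave any green or turquoise look-alike of the pin alone.

How it is judged:
On the way, in this order (a step that is already met when the one before it is completed fails the run):
1. the pin is through the post's cross hole, shoulder home against the post, loop still open (x of pin in the frame of mount between -0.0142 and -0.009 m and z of pin_tip in the frame of mount between 0.066 and 0.078 m and y of pin_tip in the frame of mount between -0.018 and 0.018 m and angle between the x axis of pin and the x axis of mount, either way round below 0.12 rad and value of joint loop above 0.9 rad), for 0.2 s.
2. the loop has been swung over the post's end and is shut (x of pin in the frame of mount between -0.0142 and -0.009 m and z of pin_tip in the frame of mount between 0.066 and 0.078 m and y of pin_tip in the frame of mount between -0.018 and 0.018 m and angle between the x axis of pin and the x axis of mount, either way round below 0.12 rad and value of joint loop below 0.1 rad), for 0.2 s.
At the end, for the whole second after the job is handed in: The pin sits through the post's cross hole from the robot's side, its shoulder within about 2 mm of the post's face, in line with the hole within 0.12 rad (play in the hole is allowed), its loop shut round the post (below 0.1 rad), all at rest and released (all of step 2 and linear speed of pin below 0.02 m/s and velocity of joint loop between -0.1 and 0.1 rad/s); the robot touches nothing.
It fails at once if anything presses on the carriage or its post with more than 20 N (contact force between mount and anything else above 20 N).
It fails at once if another thing on the bench is shifted by more than 20 mm (distance of any of plain_pin, slide_tray, oil_bottle, objective, dish, driver, lens_can, slide_box from where it was at the start of the episode above 0.02 m).
It also fails if it takes over 62 s, if anything falls off the work surface, if the arm or the gripper's body presses on something with over 40 N, if the wrist force passes 120 N, or if a joint passes its speed limit or range.

## Working session

There is one attempt and no reset: what is moved stays moved. The work goes in short steps, Python scripts to look and compute and a tool call to move; the robot and the scene stay as the last step left them, time stands still between calls to the robot, and variables do not carry over. Pictures are saved under pics/ and viewed, and the job is handed in when it is done.

Besides the shell and the picture viewer there is one more tool, called after "Request:" in YAML: its name, and indented under it one key for each argument. step_arm: Moves the arm, as the interface text tells. Its arguments: {"type":"object","properties":{"deltas":{"type":"array"},"squeeze":{"type":"number"}},"required":["deltas"]}

```bash
ls; mkdir -p pics; python3 - <<'E'
from plant import status, vision, bot
import cv2,numpy as np
print(status.sense())
for n in ["scene","top","wrist"]:
    c=vision.capture(n); cv2.imwrite(f"pics/{n}0.png",c["pixels"]); np.savez(f"pics/{n}0.npz",**c)
    print(n,np.round(c["camera_matrix"],1).tolist(),np.round(c["cam_to_world"],3).tolist())
E
```

```text
pics
{'time': 0.0, 'joint_positions': array([-1.11042759e+00,  3.53664111e-01,  1.63416771e+00,  1.98086676e-05,
        1.15517152e+00, -2.37051547e-03]), 'joint_velocities': array([-7.82432341e-04, -6.23649058e-04, -1.38055211e-03, -4.57375458e-05,
       -6.03226786e-04,  1.42598327e-03]), 'joint_efforts': array([-5.04972428e-03, -6.05261636e+01, -3.42075098e+01, -1.94483837e-04,
        9.32304858e-03,  1.83598792e-05]), 'eef_pos': array([ 0.27882134, -0.55885475,  0.25553731]), 'tcp_rot': array([-6.88988954e-04,  9.73353914e-01,  2.29306913e-01, -1.51293841e-04]), 'contact_force': array([-1.27240669, -0.03999218,  0.80475259]), 'torque': array([-0.01536073, -0.00391033,  0.01868994]), 'width': 0.08526976891230754}
scene [[347.3, 0.0, 250.9], [0.0, 347.3, 189.6], [0.0, 0.0, 1.0]] [[0.549, 0.559, -0.621, 1.213], [0.836, -0.373, 0.403, -0.446], [-0.007, -0.74, -0.672, 0.793], [0.0, 0.0, 0.0, 1.0]]
top [[422.4, 0.0, 246.6], [0.0, 422.4, 183.0], [0.0, 0.0, 1.0]] [[0.012, -0.985, 0.17, 0.371], [-1.0, -0.014, -0.012, -0.02], [0.014, -0.17, -0.985, 1.204], [0.0, 0.0, 0.0, 1.0]]
wrist [[328.9, 0.0, 257.6], [0.0, 328.9, 191.5], [0.0, 0.0, 1.0]] [[0.446, -0.859, -0.251, 0.343], [-0.895, -0.428, -0.125, -0.527], [-0.001, 0.28, -0.96, 0.373], [0.0, 0.0, 0.0, 1.0]]
```

View pics/scene0.png

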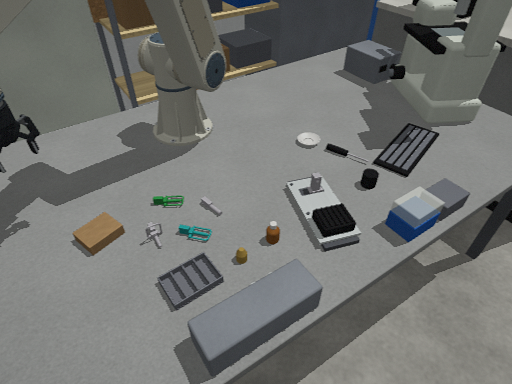

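View pics/top0.png

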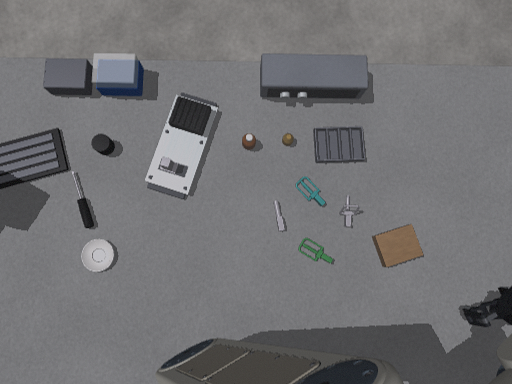

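View pics/wrist0.png

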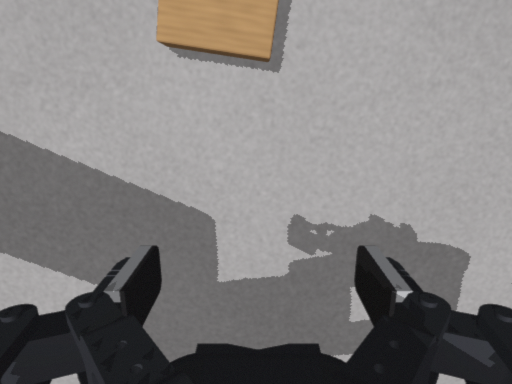

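Candidates for the pin, in the top view: steel pin with a standing loop at (348,210), plain headed pin at (280,215), turquoise look-alike at (311,191), green look-alike at (317,251). By the description it is the one at (348,210), so I'll check that with a close crop.

```bash
python3 - <<'E'
import cv2,numpy as np
a=cv2.imread("pics/top0.png"); s=cv2.imread("pics/scene0.png")
A=cv2.resize(a[180:245,310:390],(480,390),interpolation=cv2.INTER_CUBIC)
B=cv2.resize(s[210:255,130:175],(390,390),interpolation=cv2.INTER_CUBIC)
cv2.imwrite("pics/crop0.png",np.hstack([A,B[:, :320]]))
A=cv2.resize(a[85:205,135:225],(450,600),interpolation=cv2.INTER_CUBIC)
B=cv2.resize(s[165:255,275:365],(350,350),interpolation=cv2.INTER_CUBIC)
B=cv2.copyMakeBorder(B,0,250,0,0,cv2.BORDER_CONSTANT)
cv2.imwrite("pics/crop1.png",np.hstack([A,B]))
E
```

```text
(no output)
```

View pics/crop0.png

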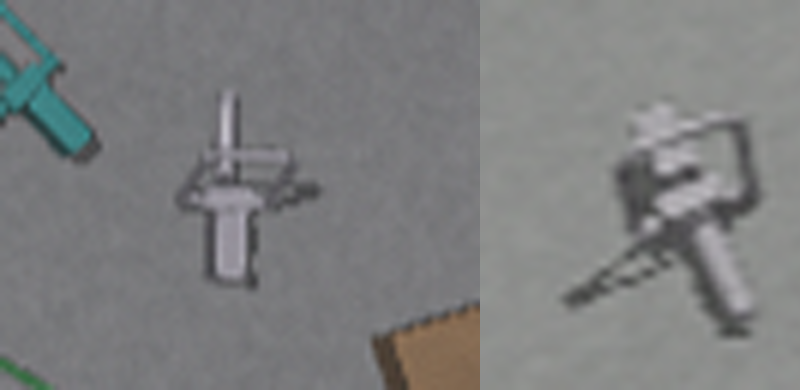

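View pics/crop1.png

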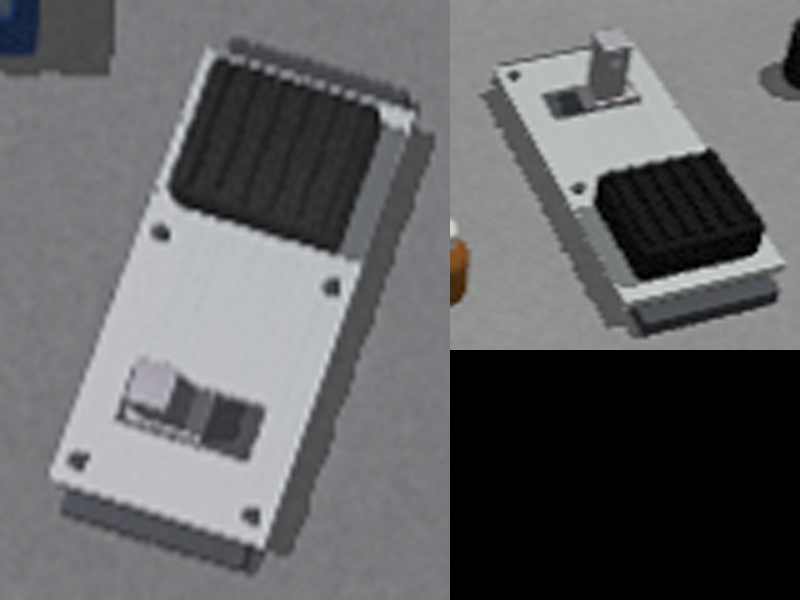

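The crop shows the steel loop pin: tang towards the robot (bottom), shank pointing up in the image, loop standing at about (348,207). The second crop shows the carriage, with its post clearly off to the +y side of the centre line. Next I'll measure all three.

```bash
cat > h.py <<'E'
import numpy as np,cv2
def ray(c,u,v):
    K=c["camera_matrix"];T=c["cam_to_world"]
    d=T[:3,:3]@np.linalg.solve(K,[u,v,1.]); return T[:3,3],d
def onz(c,u,v,z):
    o,d=ray(c,u,v); return o+d*(z-o[2])/d[2]
def proj(c,P):
    T=c["cam_to_world"]; q=T[:3,:3].T@(np.asarray(P)-T[:3,3]); p=c["camera_matrix"]@q; return p[:2]/p[2]
def tri(obs):
    A=np.zeros((3,3));b=np.zeros(3)
    for c,u,v in obs:
        o,d=ray(c,u,v);d=d/np.linalg.norm(d);M=np.eye(3)-np.outer(d,d);A+=M;b+=M@o
    return np.linalg.solve(A,b)
def load(n): return dict(np.load(n))
E
python3 - <<'E'
from h import *
c=load("pics/top0.npz"); im=c["pixels"]
hsv=cv2.cvtColor(im,cv2.COLOR_BGR2HSV)
m=((hsv[...,2]>165)&(hsv[...,1]<40)).astype(np.uint8)*255
m[:, :140]=0;m[:85]=0;m[205:]=0;m[:,225:]=0
m=cv2.morphologyEx(m,cv2.MORPH_OPEN,np.ones((3,3)))
cs,_=cv2.findContours(m,0,1); k=max(cs,key=cv2.contourArea); 
print(cv2.contourArea(k),cv2.minAreaRect(k), cv2.boxPoints(cv2.minAreaRect(cv2.convexHull(k))))
h=cv2.convexHull(k); print(cv2.approxPolyDP(h,3,True)[:,0].tolist())
for p in cv2.boxPoints(cv2.minAreaRect(h)): print(onz(c,*p,0.026))
# pin pieces : tang bright bottom
x0,y0=310,180
for q in [(348,224),(348,200),(348,196)]: print(q,onz(c,*q,0.009))
E
```

```text
2403.5 ((175.8353729248047, 159.01829528808594), (44.84292221069336, 60.3008918762207), 20.2248592376709) [[144.37317 179.55853]
 [165.21951 122.97562]
 [207.29758 138.47806]
 [186.45123 195.06097]]
[[165, 124], [205, 138], [189, 188], [183, 191], [151, 182], [148, 174]]
[0.58013547 0.25533242 0.026     ]
[0.74730635 0.20401378 0.026     ]
[0.70287356 0.08110876 0.026     ]
[0.53757365 0.13508125 0.026     ]
(348, 224) [ 0.46355153 -0.32258314  0.009     ]
(348, 200) [ 0.53212674 -0.32457286  0.009     ]
(348, 196) [ 0.54368643 -0.32490827  0.009     ]
```

```bash
python3 - <<'E'
from h import *
c=load("pics/top0.npz")
f=lambda x,y,X0,Y0,s:((x+.5)/s-.5+X0,(y+.5)/s-.5+Y0)
P=[onz(c,*f(x,y,135,85,5),.026) for x,y in [(52,482),(265,545),(415,112),(210,52)]]
for p in P: print(p[:2])
d1=P[3]-P[0];d2=P[2]-P[1]
print(np.linalg.norm(d1),np.linalg.norm(d2),np.linalg.norm(P[1]-P[0]),np.degrees([np.arctan2(d[1],d[0]) for d in (d1,d2)]))
e=P[1]-P[0];print(np.degrees(np.arctan2(e[1],e[0]))+90)
# screws too; post top corners
for x,y in [(135,362),(180,370),(172,412),(128,402)]:
    print("post",onz(c,*f(x,y,135,85,5),.088)[:2])
for x,y in [(230,92),(230,190),(205,282),(245,282),(212,190),(250,190)]:
    print("pin",x,y,onz(c,*f(x,y,310,180,6),.009)[:2],onz(c,*f(x,y,310,180,6),.026)[:2])
E
```

```text
[0.57602728 0.25334932]
[0.54176727 0.13200557]
[0.79828165 0.05371144]
[0.83305579 0.17456925]
0.26883071978310363 0.2681969439046671 0.12608749352569723 [-17.04047257 -16.97340112]
-15.76641726561833
post [0.63172697 0.19772628]
post [0.62766353 0.17327148]
post [0.6044268  0.17658476]
post [0.60957656 0.20046931]
pin 230 92 [ 0.54682033 -0.32475954] [ 0.54431995 -0.32042216]
pin 230 190 [ 0.49981285 -0.32339719] [ 0.49798105 -0.31907919]
pin 205 282 [ 0.45609382 -0.31030146] [ 0.45488383 -0.30616971]
pin 245 282 [ 0.45633755 -0.32923598] [ 0.45512409 -0.32483493]
pin 212 190 [ 0.49969821 -0.31482397] [ 0.49786804 -0.31062791]
pin 250 190 [ 0.49994025 -0.33292498] [ 0.49810664 -0.32847146]
```

Request:
step_arm:
  deltas:
    - [[0, 0, 6.6], [0, 0, 0], 0]
    - [[0, 0, 6.6], [0, 0, 0], 0]
    - [[0, 0, 6.6], [0, 0, 0], 0]
    - [[0, 0, 6.6], [0, 0, 0], 0]
    - [[0, 0, 0], [2.2, -3, 0.6], 0]
    - [[0, 0, 0], [2.2, -3, 0.6], 0]
    - [[0, 0, 0], [2.2, -3, 0.6], 0]
    - [[0, 0, 0], [2.2, -3, 0.6], 0]
    - [[0, 0, 0], [2.2, -3, 0.6], 0]
    - [[0, 0, 0], [2.2, -3, 0.6], 0]
    - [[0, 0, 0], [2.2, -3, 0.6], 0]
    - [[0, 0, 0], [2.2, -3, 0.6], 0]
    - [[0, 0, 0], [0, 0, 0], 0]
    - [[0, 0, 0], [0, 0, 0], 0]
    - [[0, 0, 0], [0, 0, 0], 0]

```text
time: 1.65
eef_pos: [0.4542, -0.3195, 0.2083]
tcp_rot: [0.0, 1.0, 0.001, -0.0]
contact_force: [0.4, -0.1, -0.9]
width: 0.0855
```

```bash
cat >> h.py <<'E'
def cap(n,tag):
    from plant import vision
    c=vision.capture(n); cv2.imwrite(f"pics/{tag}.png",c["pixels"]); np.savez(f"pics/{tag}.npz",**c); return c
E
python3 - <<'E'
from h import *
from plant import status
cap("wrist","w1"); print(status.sense())
E
```

```text
{'time': 1.7, 'joint_positions': array([-6.16022785e-01,  2.97766780e-01,  1.83009324e+00, -2.84658201e-04,
        1.01353372e+00,  9.53765094e-01]), 'joint_velocities': array([-8.97862477e-03, -1.34333725e-05, -1.79530551e-03,  2.92929713e-03,
        1.23260158e-03,  7.50982579e-04]), 'joint_efforts': array([ 7.20670614e-01, -5.32028496e+01, -3.09533286e+01,  2.97691778e-02,
        5.31298851e-03, -5.45211893e-03]), 'eef_pos': array([ 0.45410947, -0.31973017,  0.20841031]), 'tcp_rot': array([1.56070772e-04, 9.99999820e-01, 5.79484385e-04, 1.13000831e-05]), 'contact_force': array([ 0.59025678, -0.31307992, -1.12869944]), 'torque': array([ 0.01780595, -0.00111991,  0.06209968]), 'width': 0.08519996558371365}
```

View pics/w1.png

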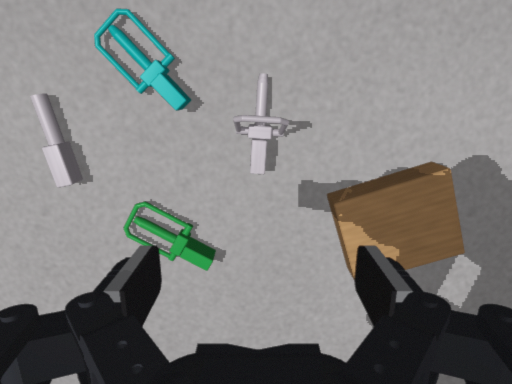

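The wrist view has the pin upright in the image: nose at (264,75), head at (261,132), tang rear end at (257,172). The loop bar is at (262,121).

```bash
python3 - <<'E'
from h import *
c=load("pics/w1.npz"); im=c["pixels"]
g=im[60:190,225:305]
cv2.imwrite("pics/w1c.png",cv2.resize(g,(480,780)[:2] if 0 else (369,600),interpolation=cv2.INTER_CUBIC))
for n,u,v,z in [("tip",264,75,.009),("shank",263,100,.0135),("tang rear L",251,172,.026),("tang rear R",263.5,172,.026),("tang front L",252.5,140,.026),("tang front R",268,140,.026)]:
    print(n,onz(c,u,v,z))
hsv=cv2.cvtColor(im,cv2.COLOR_BGR2HSV)
for v in list(range(74,116,6))+list(range(142,176,5)):
    row=im[v,235:290].astype(int).min(1); i=np.where(row>178)[0]; print(v,row[i].size and (i.min()+235,i.max()+235))
E
```

```text
tip [ 0.54345197 -0.32541822  0.009     ]
shank [ 0.52159118 -0.32455755  0.0135    ]
tang rear L [ 0.45695361 -0.31351109  0.026     ]
tang rear R [ 0.45696364 -0.32518431  0.026     ]
tang front L [ 0.48672264 -0.31500231  0.026     ]
tang front R [ 0.48673761 -0.3290847   0.026     ]
74 (np.int64(262), np.int64(264))
80 (np.int64(260), np.int64(263))
86 (np.int64(259), np.int64(263))
92 (np.int64(259), np.int64(263))
98 (np.int64(259), np.int64(262))
104 (np.int64(258), np.int64(262))
110 (np.int64(258), np.int64(261))
142 (np.int64(252), np.int64(265))
147 (np.int64(252), np.int64(264))
152 (np.int64(252), np.int64(264))
157 (np.int64(251), np.int64(264))
162 (np.int64(251), np.int64(263))
167 (np.int64(251), np.int64(263))
172 (np.int64(251), np.int64(263))
```

View pics/w1c.png

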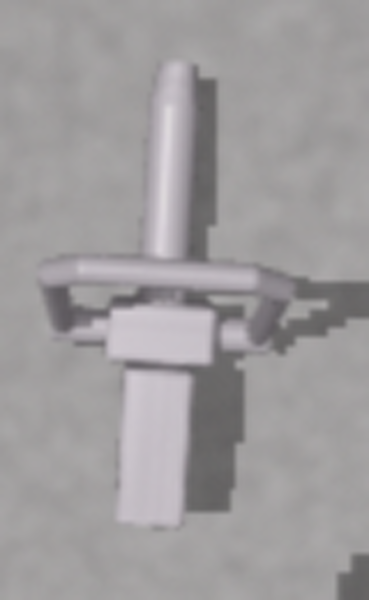

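Request:
step_arm:
  deltas:
    - [[0, 0, 3.5], [0, 0, 0], 0.5]
    - [[0, 0, 0], [0.5, 0, 3], 0.5]
    - [[0, 0, 0], [0.5, -0.1, 3], 0.5]
    - [[0, 0, 0], [0.5, 0, 3], 0.5]
    - [[0, 0, 0], [0, 0, 3], 0.5]
    - [[0, 0, 0], [0, 0, 1], 0.5]
    - [[0, 0, 0], [0, 0, 0], 0.5]
    - [[0, 0, 0], [0, 0, 0], 0.5]

```text
time: 2.5
eef_pos: [0.4698, -0.3196, 0.0793]
tcp_rot: [0.0, 1.0, -0.03, 0.0]
contact_force: [-0.5, -0.3, 1.4]
width: 0.0429
```

```bash
python3 - <<'E'
from h import *
from plant import status
cap("wrist","w2"); s=status.sense();print(s["eef_pos"],s["tcp_rot"],s["width"])
E
```

```text
[ 0.47019054 -0.31968576  0.07972653] [ 5.62050265e-04  9.99553776e-01 -2.98520783e-02  8.86277040e-04] 0.04269592644169559
```

View pics/w2.png

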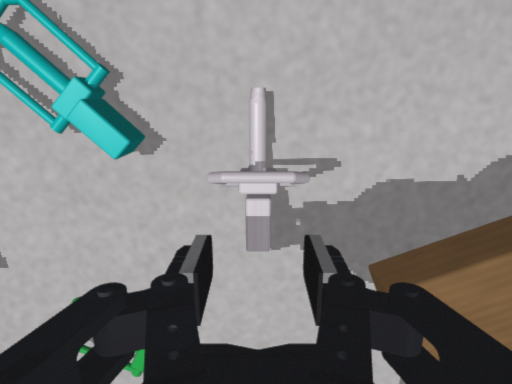

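Pin is upright and centred between the jaws: tang at (258,225), nose at (259,90). Going down to grip.

Request:
step_arm:
  deltas:
    - [[0, 0, 0], [0, 0, 1.7], 0.5]
    - [[0, 0, 0], [0, 0, 1.7], 0.5]
    - [[0, 0, 0], [0, 0, 1.7], 0.5]
    - [[0, 0, 0], [0, 0, 0], 0.5]
    - [[0, 0, 0], [0, 0, 0], 0.8]
    - [[0, 0, 0], [0, 0, 0], 1]
    - [[0, 0, 0], [0, 0, 0], 1]
    - [[0, 0, 0], [0, 0, 0], 1]
    - [[0, 0, 0], [0, 0, 0], 1]
    - [[0, 0, 0], [0, 0, 0], 1]
  squeeze: 70

```text
time: 3.55
eef_pos: [0.4705, -0.3194, 0.029]
tcp_rot: [0.001, 1.0, -0.03, 0.001]
contact_force: [-0.4, -0.4, 5.6]
width: 0.0125
```

```bash
python3 - <<'E'
from h import *
from plant import status
cap("wrist","w3"); s=status.sense();print(s["eef_pos"],s["tcp_rot"],s["width"],s["contact_force"])
E
```

```text
[ 0.47045103 -0.31940944  0.02895289] [ 6.70611803e-04  9.99564210e-01 -2.94943556e-02  1.01140340e-03] 0.01251169089895589 [-0.50718903  0.44613323  6.16053677]
```

View pics/w3.png

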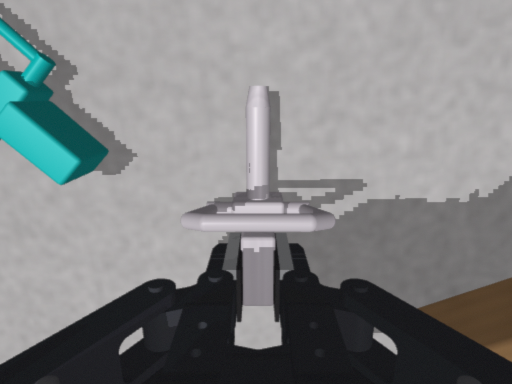

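Request:
step_arm:
  deltas:
    - [[0, 0, 0], [0, 0, -0.5], 1]
    - [[0, 0, 0], [0, 0, -1.5], 1]
    - [[0, 0, 0], [0, 0, -3], 1]
    - [[0, 0, 0], [0, 0, -3.5], 1]
    - [[0, 0, 6.8], [0, 0, -3.5], 1]
    - [[0, 0, 6.8], [0, 0, -1], 1]
    - [[0, 0, 0], [-0.5, -1.5, 0], 1]
    - [[0, 0, 0], [-0.9, -3, 0], 1]
    - [[0, 0, 0], [-0.9, -3.5, 0], 1]
    - [[0, 0, 0], [-0.9, -3.5, 0], 1]
    - [[0, 0, 0], [-0.9, -3.5, 0], 1]

```text
time: 4.7
eef_pos: [0.473, -0.1611, 0.157]
tcp_rot: [-0.0, 0.989, -0.146, -0.001]
contact_force: [-0.2, 0.1, -1.8]
width: 0.0127
```

Request:
step_arm:
  deltas:
    - [[0, 0, 0], [-1, -3.5, 0], 1]
    - [[0, 0, 0], [-1, -3.5, 0], 1]
    - [[0, 0, 0], [-1, -3.5, 0], 1]
    - [[0, 0, 0], [-1, -3.5, 0], 1]
    - [[0, 0, 0], [-1, -3.5, 0], 1]
    - [[0, 0, 0], [-1, -3.5, 0], 1]
    - [[0, 0, 0], [-1, -3.5, 0], 1]
    - [[0, 0, 0], [-1, -3.5, 0], 1]
    - [[0, 0, 0], [-0.9, -3, 0], 1]
    - [[0, 0, 0], [-0.9, -3, 0], 1]
    - [[0, 0, 0], [-0.4, -1.5, 0], 1]
    - [[0, 0, 0], [0, 0, 0], 1]
    - [[0, 0, 0], [0, 0, 0], 1]
    - [[0, 0, 0], [0, 0, 0], 1]

```text
time: 6.1
eef_pos: [0.4798, 0.2049, 0.1571]
tcp_rot: [0.0, 0.989, -0.148, -0.0]
contact_force: [-0.5, 0.4, -2.1]
width: 0.0125
```

```bash
python3 - <<'E'
from h import *
from plant import status
cap("wrist","w4");cap("top","t4");cap("scene","s4"); s=status.sense();print(s["time"],s["eef_pos"],s["tcp_rot"],s["width"],s["contact_force"],s["joint_positions"])
E
```

```text
6.25 [0.48029037 0.20501186 0.15727106] [ 1.14973924e-04  9.88961261e-01 -1.48174218e-01 -1.09357364e-04] 0.012527915149673144 [ 0.36860226 -0.20457242 -1.86713276] [ 4.00613877e-01  3.17358009e-01  1.94054038e+00 -1.05938685e-04
  8.84000860e-01  2.26892110e+00]
```

View pics/w4.png

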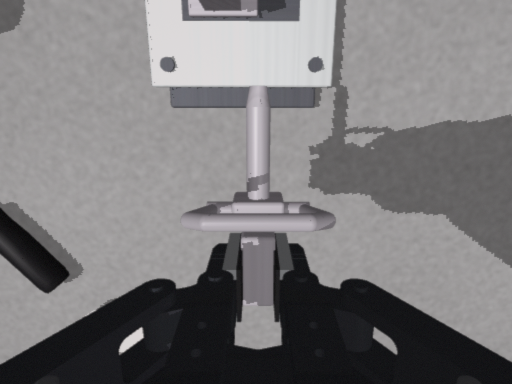

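View pics/s4.png

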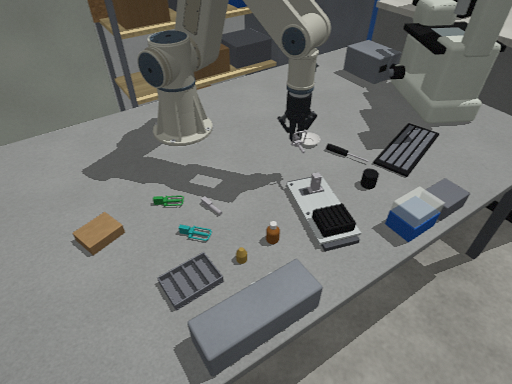

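The pin is held straight (nose at (258,88)) and the plate's front edge (152..333, row 86) is level, so the yaw matches. I'll rise and move ahead to see the post from above.

Request:
step_arm:
  deltas:
    - [[0, 0, 0], [0, -0.3, -2], 1]
    - [[0, 0, 0], [1, -0.5, -3], 1]
    - [[0, 0, 0], [2, -0.5, -3], 1]
    - [[0, 0, 0], [2, -0.5, 0], 1]
    - [[0, 0, 0], [1, -0.5, 0], 1]
    - [[0, 0, 0], [0, 0, 0], 1]
    - [[0, 0, 0], [0, 0, 0], 1]
    - [[0, 0, 0], [0, 0, 0], 1]

```text
time: 7.05
eef_pos: [0.5431, 0.2101, 0.2363]
tcp_rot: [0.001, 0.989, -0.148, -0.001]
contact_force: [-0.2, -0.7, -1.9]
width: 0.0123
```

```bash
python3 - <<'E'
from h import *
from plant import status
cap("wrist","w5"); s=status.sense();print(s["time"],s["eef_pos"],s["tcp_rot"],s["width"],s["contact_force"])
E
```

```text
7.1 [0.54329355 0.21027249 0.23657838] [ 3.96176360e-04  9.89051780e-01 -1.47566176e-01 -8.01668778e-04] 0.012834283671415156 [-0.07709255 -0.33749655 -2.12279265]
```

View pics/w5.png

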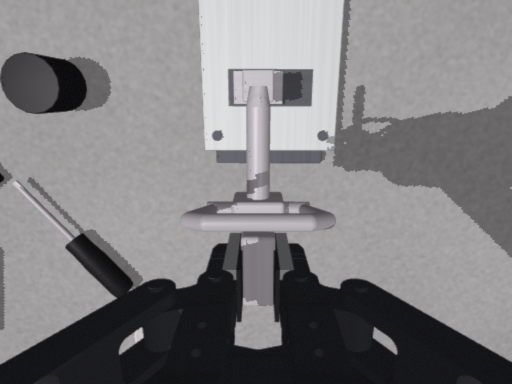

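```bash
python3 - <<'E'
from h import *
c=load("pics/w5.npz"); im=c["pixels"]
cv2.imwrite("pics/w5c.png",cv2.resize(im[40:180,195:345],(643,600),interpolation=cv2.INTER_CUBIC))
g=im.min(2).astype(int)
# front edge of plate: columns, last bright row
pts=[]
for u in list(range(212,245,3))+list(range(275,325,3)):
    col=g[120:165,u]; d=np.diff(col); k=d.argmin(); 
    # subpixel half
    hi=col[max(k-4,0)];lo=col[min(k+4,len(col)-1)];mid=(hi+lo)/2
    j=np.where(col[k-3:k+4]<mid)[0][0]+k-3; v=120+j-1+(col[j-1]-mid)/(col[j-1]-col[j]); pts.append((u,v))
P=np.array([onz(c,u,v,.026) for u,v in pts]); 
p=np.polyfit(P[:,1],P[:,0],1); r=P[:,0]-np.polyval(p,P[:,1]); ok=abs(r)<.002
p=np.polyfit(P[ok,1],P[ok,0],1); print("front edge yaw deg",-np.degrees(np.arctan(p[0])),ok.sum(),len(ok))
for side,(a,b) in {"L":(190,225),"R":(325,352)}.items():
    Q=[]
    for v in range(5,140,4):
        row=g[v,a:b]; d=np.diff(row); k=d.argmax() if side=="L" else d.argmin(); Q.append(onz(c,a+k+.5,v,.026))
    Q=np.array(Q); p=np.polyfit(Q[:,0],Q[:,1],1); r=Q[:,1]-np.polyval(p,Q[:,0]); ok=abs(r)<.002; p=np.polyfit(Q[ok,0],Q[ok,1],1)
    print(side,np.degrees(np.arctan(p[0])),ok.sum(),p)
E
```

```text
front edge yaw deg -17.41191228788979 10 28
L -16.054191560426492 19 [-0.28776925  0.41874659]
R -17.136693234425334 34 [-0.30834134  0.29770157]
```

View pics/w5c.png

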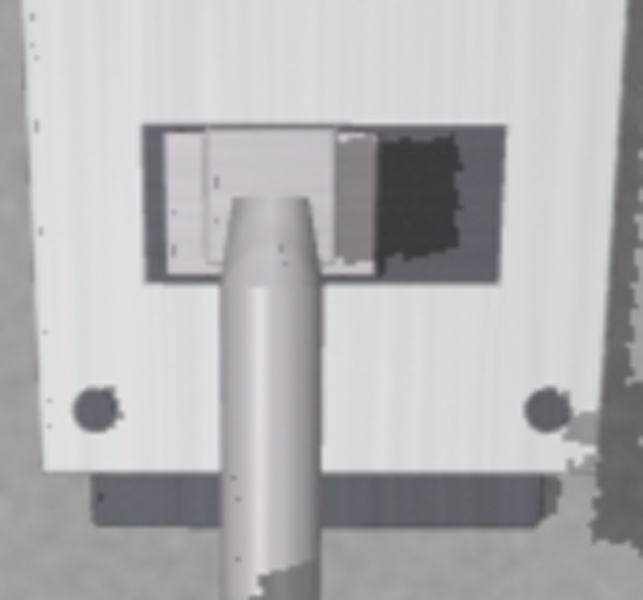

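```bash
python3 - <<'E'
from h import *
from scipy.spatial.transform import Rotation as R
c=load("pics/w5.npz")
tcp=np.array([0.54329355,0.21027249,0.23657838]);q=[3.96e-4,9.8905e-1,-1.47566e-1,-8.0e-4]
Rm=R.from_quat([q[1],q[2],q[3],q[0]]).as_matrix()
f=lambda x,y:((x+.5)/4.287-.5+195,(y+.5)/4.287-.5+40)
for n,p,z in [("post FL",(207,262),.088),("post FR",(333,262),.088),("post BL",(206,130),.088),("post BR",(335,130),.088),("plate FL",(43,471),.026),("plateFR~",(590,471),.026),("flange BL",(166,134),.032),("flange FL",(168,274),.032),("flange FR",(376,274),.032),("tip",(271,197),.217),("tipL",(233,197),.217),("tipR",(309,197),.217)]:
    w=onz(c,*f(*p),z); print(n,w,"tool",(Rm.T@(w-tcp)*100).round(2))
print(Rm.round(4).tolist())
E
```

```text
post FL [0.61059549 0.20116981 0.088     ] tool [ 6.72 -1.11 14.85]
post FR [0.60389429 0.17927261 0.088     ] tool [ 6.72  1.18 14.85]
post BL [0.63212914 0.19446956 0.088     ] tool [ 8.98 -1.1  14.84]
post BR [0.62544502 0.1726038  0.088     ] tool [ 8.98  1.19 14.85]
plate FL [0.57678665 0.25471378 0.026     ] tool [ 1.94 -5.25 21.05]
plateFR~ [0.5393329  0.13255851 0.026     ] tool [ 1.92  7.53 21.06]
flange BL [0.63821325 0.20388717 0.032     ] tool [ 9.29 -2.18 20.44]
flange FL [0.61048782 0.21253993 0.032     ] tool [ 6.39 -2.2  20.45]
flange FR [0.5970624  0.16867485 0.032     ] tool [ 6.39  2.39 20.45]
tip [0.61482653 0.18829003 0.217     ] tool [7.49 0.01 1.95]
tipL [0.6158532  0.19164668 0.217     ] tool [ 7.49 -0.34  1.95]
tipR [0.61379968 0.18493275 0.217     ] tool [7.49 0.36 1.95]
[[0.9564, -0.2919, -0.0017], [-0.2919, -0.9564, -0.0005], [-0.0015, 0.001, -1.0]]
```

Request:
step_arm:
  deltas:
    - [[0, 0, 0], [-1.3, 0, 0], 1]
    - [[0, 0, 0], [-1.2, 0, 1], 1]
    - [[0, 0, 0], [0, 0, 3], 1]
    - [[0, 0, 0], [0, 0, 3], 1]
    - [[0, 0, 0], [0, 0, 3], 1]
    - [[0, 0, 0], [0, 0.04, 2.5], 1]
    - [[0, 0, 0], [0, 0, 1.5], 1]
    - [[0, 0, 0], [0, 0, 0.45], 1]
    - [[0, 0, 0], [0, 0, 0], 1]
    - [[0, 0, 0], [0, 0, 0], 1]
    - [[0, 0, 0], [0, 0, 0], 1]

```text
time: 8.2
eef_pos: [0.5211, 0.2177, 0.094]
tcp_rot: [-0.001, 0.989, -0.148, 0.001]
contact_force: [-0.3, 0.3, -2.6]
width: 0.0126
```

```bash
python3 - <<'E'
from h import *
from plant import status
cap("scene","s6");c=cap("wrist","w6"); s=status.sense();print(s["time"],s["eef_pos"],s["tcp_rot"],s["width"],s["contact_force"])
cv2.imwrite("pics/w6c.png",cv2.resize(c["pixels"][0:150,180:340],(640,600),interpolation=cv2.INTER_CUBIC))
E
```

```text
8.3 [0.52093545 0.21758168 0.09372413] [-4.33942591e-04  9.89030202e-01 -1.47711194e-01  6.88750631e-04] 0.012857166139526068 [ 0.05343255  0.2582606  -2.00287766]
```

View pics/w6c.png

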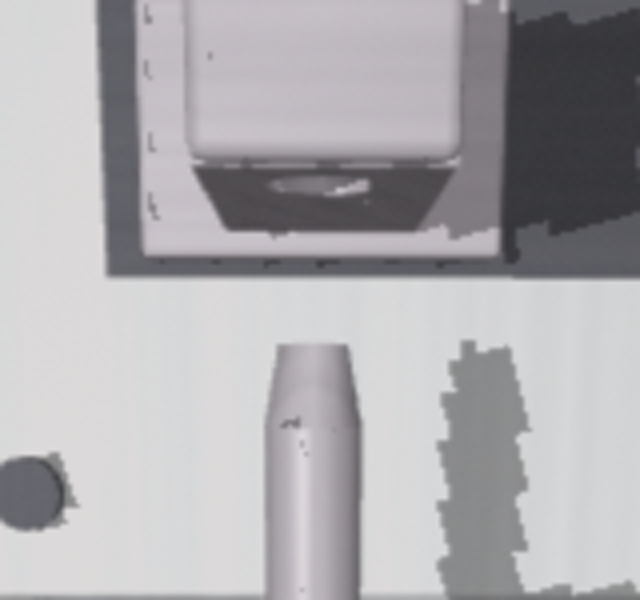

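The crop shows the hole in the shaded face at about (259,46) and the nose at (258,86). The post's middle at the pin's own depth is about 1.1 mm to tool +y, and the tool reads 1.7 mm high, so I'll correct both.

Request:
step_arm:
  deltas:
    - [[0, 0, 0], [0, 0.1, 0.17], 1]
    - [[0, 0, 0], [0, 0, 0], 1]
    - [[0, 0, 0], [0, 0, 0], 1]
    - [[0, 0, 0], [0, 0, 0], 1]

```text
time: 8.7
eef_pos: [0.5201, 0.2163, 0.0911]
tcp_rot: [0.0, 0.989, -0.148, -0.0]
contact_force: [0.6, -0.3, -2.3]
width: 0.0127
```

```bash
python3 - <<'E'
from h import *
from plant import status
c=cap("wrist","w7"); s=status.sense();print(s["time"],s["eef_pos"],s["tcp_rot"],s["width"],s["contact_force"])
cv2.imwrite("pics/w7c.png",cv2.resize(c["pixels"][0:150,180:340],(640,600),interpolation=cv2.INTER_CUBIC))
g=c["pixels"].min(2).astype(int)
for v in (5,15,25,35,90,100,115,130): print(v,g[v,210:310].tolist())
E
```

```text
8.75 [0.52013055 0.21636189 0.09109374] [ 4.75974372e-06  9.89031628e-01 -1.47703887e-01  1.79364590e-06] 0.012428657176807339 [ 0.3932027  -0.30752096 -2.1661631 ]
5 [165, 186, 189, 189, 189, 189, 190, 190, 189, 186, 165, 163, 170, 179, 186, 187, 187, 187, 187, 187, 187, 187, 187, 187, 187, 187, 188, 187, 187, 187, 187, 187, 186, 186, 187, 187, 186, 186, 187, 187, 186, 186, 186, 186, 186, 186, 186, 186, 185, 185, 185, 185, 185, 185, 185, 184, 184, 184, 184, 183, 183, 183, 183, 183, 182, 182, 183, 182, 182, 182, 182, 182, 182, 182, 181, 181, 181, 181, 180, 173, 161, 143, 115, 122, 124, 125, 124, 125, 125, 126, 125, 125, 124, 117, 93, 65, 58, 58, 58, 58]
15 [162, 179, 152, 177, 187, 188, 188, 189, 188, 187, 173, 158, 165, 175, 183, 186, 187, 187, 186, 187, 187, 187, 186, 187, 187, 187, 187, 186, 186, 186, 186, 186, 186, 185, 186, 186, 186, 185, 185, 185, 184, 184, 184, 185, 185, 184, 184, 184, 184, 184, 184, 184, 183, 183, 183, 182, 182, 182, 182, 182, 182, 182, 182, 181, 181, 181, 181, 181, 180, 181, 181, 180, 180, 180, 180, 179, 179, 179, 178, 169, 158, 141, 116, 120, 122, 122, 123,
[... 2373 characters left out ...]
 209, 217, 217, 217, 217, 217, 216, 217, 217, 217, 217, 215, 215, 214, 214, 214, 209, 163, 139, 137, 137, 137, 137, 136, 136, 137, 137, 137, 137, 138, 138, 139, 139, 141, 141, 141, 140, 150, 201]
130 [217, 217, 217, 216, 217, 217, 217, 216, 215, 215, 215, 215, 215, 215, 214, 215, 216, 217, 217, 217, 217, 217, 217, 217, 217, 217, 217, 216, 217, 216, 215, 217, 217, 217, 217, 214, 172, 149, 156, 164, 169, 175, 183, 192, 205, 213, 208, 197, 185, 181, 178, 173, 165, 158, 151, 145, 138, 127, 113, 116, 184, 213, 216, 217, 216, 217, 217, 217, 217, 217, 217, 217, 215, 215, 215, 214, 214, 210, 164, 140, 138, 137, 136, 137, 137, 137, 137, 137, 137, 137, 139, 140, 140, 140, 141, 141, 140, 140, 159, 202]
```

View pics/w7c.png

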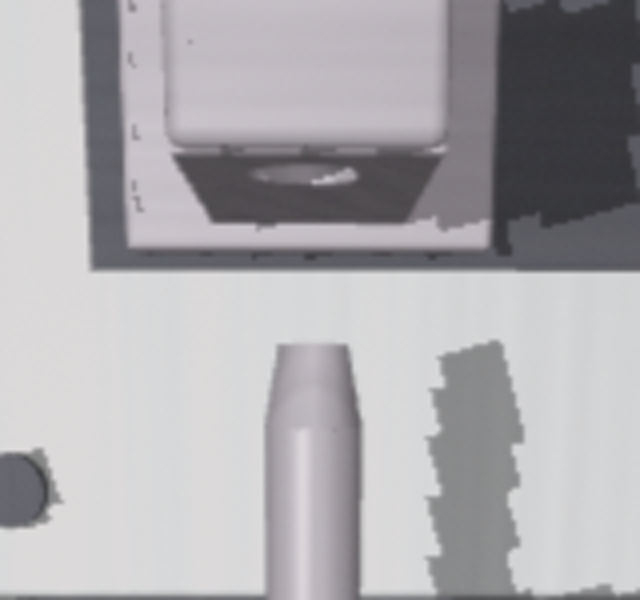

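Request:
step_arm:
  deltas:
    - [[0, 0, 0], [0, 0, 0], 1]
    - [[0, 0, 0], [0, 0, 0], 1]
    - [[0, 0, 0], [0, 0, 0], 1]

```text
time: 9.05
eef_pos: [0.5201, 0.2164, 0.0911]
tcp_rot: [0.0, 0.989, -0.148, -0.0]
contact_force: [-0.5, 0.4, -2.4]
width: 0.0126
```

```bash
cat >> h.py <<'E'
def meas(c):
    g=c["pixels"].min(2).astype(float); K=c["camera_matrix"]; out={}
    import numpy as np
    # shank edges at rows 112..140 : bright plate (>190) to dark
    def edge(row,thr,a,b,rev=False):
        r=range(a,b) if not rev else range(b,a,-1)
        for u in r:
            n=u+1 if not rev else u-1
            if row[u]>=thr>row[n]: return u+(n-u)*(row[u]-thr)/(row[u]-row[n])
    def med(vs,thr,L,Rr):
        l=[edge(g[v],thr,*L) for v in vs]; r=[edge(g[v],thr,Rr[0],Rr[1],True) for v in vs]
        l=np.median([x for x in l if x]);r=np.median([x for x in r if x]); return l,r
    return med(range(112,135),185,(235,255),(260,275))
E
python3 - <<'E'
from h import *
from plant import status
for i in range(3):
    c=cap("wrist",f"w8{i}"); s=status.sense();print(s["time"],s["eef_pos"],s["tcp_rot"],s["contact_force"])
    g=c["pixels"].min(2).astype(int)
    r=g[35]; a=r[205:300]; d=np.diff(a)
    top=g[10:28].mean(0)
    print("shank",meas(c),"face row36",[int(x) for x in g[36,215:228]],[int(x) for x in g[36,282:296]], "top",[int(x) for x in top[215:226]],[int(x) for x in top[284:296]])
E
```

```text
9.1 [0.52012806 0.21638307 0.09110758] [-1.30003032e-05  9.89032936e-01 -1.47695128e-01  1.69130129e-05] [-0.16186775 -0.12451951 -2.01666574]
shank (np.float64(245.58333333333334), np.float64(270.48936170212767)) face row36 [193, 193, 192, 192, 192, 192, 191, 187, 170, 144, 126, 119, 117] [115, 114, 115, 115, 119, 121, 120, 122, 135, 136, 126, 124, 122, 123] top [190, 189, 189, 189, 189, 184, 160, 164, 175, 183, 188] [181, 181, 181, 181, 179, 170, 159, 143, 117, 121, 124, 124]
9.15 [0.52010589 0.2164004  0.09106656] [ 7.53917738e-06  9.89039953e-01 -1.47648132e-01 -5.47382269e-06] [-0.46910467 -0.84800019 -2.55629484]
shank (np.float64(245.5744680851064), np.float64(270.48936170212767)) face row36 [193, 192, 193, 192, 192, 192, 192, 187, 170, 143, 126, 119, 118] [114, 115, 115, 115, 118, 119, 119, 121, 134, 136, 126, 123, 123, 123] top [189, 190, 189, 189, 189, 184, 160, 164, 175, 183, 188] [181, 181, 181, 181, 179, 170, 159, 143, 117, 121, 124, 124]
9.2 [0.52006901 0.21639387 0.09106462] [ 2.46371271e-05  9.89039096e-01 -1.47653869e-01 -2.93947063e-05] [ 0.01483701  0.61334445 -2.48518573]
shank (np.float64(245.58333333333334), np.float64(270.48936170212767)) face row36 [192, 193, 192, 193, 192, 192, 192, 187, 170, 143, 126, 118, 119] [114, 115, 114, 115, 118, 120, 119, 121, 135, 136, 126, 123, 122, 122] top [189, 189, 190, 189, 189, 184, 160, 164, 174, 183, 188] [181, 181, 181, 181, 179, 170, 158, 143, 117, 121, 124, 124]
```

Request:
step_arm:
  deltas:
    - [[0, 0, 0], [0.3, -0.04, -0.05], 1]
    - [[0, 0, 0], [0.3, -0.03, -0.04], 1]
    - [[0, 0, 0], [0.3, 0, 0], 1]
    - [[0, 0, 0], [0.1, 0, 0], 1]
    - [[0, 0, 0], [0, 0, 0], 1]
    - [[0, 0, 0], [0, 0, 0], 1]
    - [[0, 0, 0], [0, 0, 0], 1]
    - [[0, 0, 0], [0, 0, 0], 1]

```text
time: 10.0
eef_pos: [0.5298, 0.2141, 0.092]
tcp_rot: [0.0, 0.989, -0.148, -0.0]
contact_force: [-0.3, 0.6, -0.7]
width: 0.0127
```

```bash
python3 - <<'E'
from h import *
from plant import status
c=cap("wrist","w9"); s=status.sense();print(s["time"],s["eef_pos"],s["tcp_rot"],s["width"],s["contact_force"],meas(c))
cv2.imwrite("pics/w9c.png",cv2.resize(c["pixels"][0:150,180:340],(640,600),interpolation=cv2.INTER_CUBIC))
E
```

```text
10.05 [0.52978313 0.21415995 0.09198063] [ 1.56705198e-05  9.89042046e-01 -1.47634107e-01 -3.17224507e-05] 0.012783744855244071 [-0.59109987  0.26600099 -1.5063298 ] (np.float64(245.59574468085106), np.float64(270.48936170212767))
```

View pics/w9c.png

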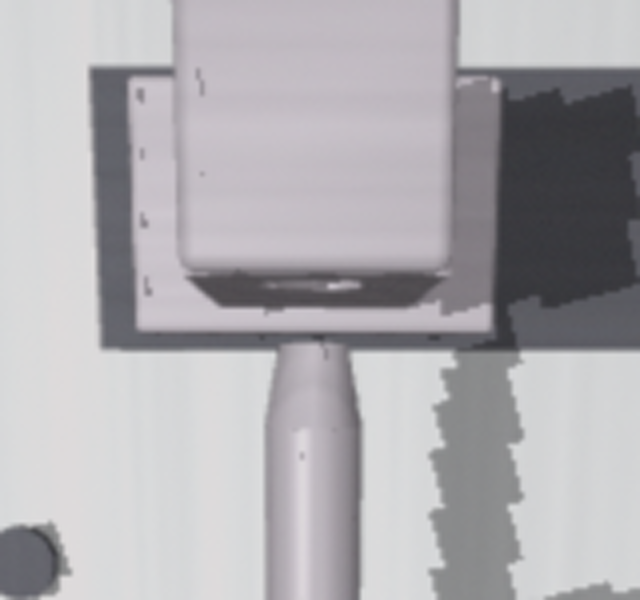

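Centred: post middle, hole and nose all sit at column ≈258, with the nose about 6 mm short of the face. I'll close in slowly and watch the force.

Request:
step_arm:
  deltas:
    - [[0, 0, 0], [0.15, 0, 0], 1]
    - [[0, 0, 0], [0.15, 0, 0], 1]
    - [[0, 0, 0], [0.1, 0, 0], 1]
    - [[0, 0, 0], [0.05, 0, 0], 1]
    - [[0, 0, 0], [0.05, 0, 0], 1]
    - [[0, 0, 0], [0, 0, 0], 1]

```text
time: 10.65
eef_pos: [0.5347, 0.2127, 0.092]
tcp_rot: [0.0, 0.989, -0.148, -0.0]
contact_force: [-0.1, -0.9, -1.3]
width: 0.0123
```

Request:
step_arm:
  deltas:
    - [[0, 0, 0], [0.05, 0, 0], 1]
    - [[0, 0, 0], [0.05, 0, 0], 1]
    - [[0, 0, 0], [0, 0, 0], 1]

```text
time: 10.95
eef_pos: [0.5357, 0.2124, 0.092]
tcp_rot: [-0.0, 0.989, -0.148, 0.0]
contact_force: [-0.1, 0.6, -1.9]
width: 0.0125
```

Request:
step_arm:
  deltas:
    - [[0, 0, 0], [0.05, 0, 0], 1]
    - [[0, 0, 0], [0.05, 0, 0], 1]
    - [[0, 0, 0], [0, 0, 0], 1]

```text
time: 11.25
eef_pos: [0.5366, 0.2121, 0.092]
tcp_rot: [-0.0, 0.989, -0.148, 0.0]
contact_force: [0.2, 0.1, -1.6]
width: 0.0125
```

Request:
step_arm:
  deltas:
    - [[0, 0, 0], [0.05, 0, 0], 1]
    - [[0, 0, 0], [0.05, 0, 0], 1]
    - [[0, 0, 0], [0, 0, 0], 1]

```text
time: 11.55
eef_pos: [0.5376, 0.2118, 0.092]
tcp_rot: [-0.0, 0.989, -0.148, 0.0]
contact_force: [0.4, -0.1, -1.6]
width: 0.0122
```

```bash
python3 - <<'E'
from h import *
from plant import status
c=cap("wrist","w10"); s=status.sense();print(s["time"],s["eef_pos"],s["contact_force"],meas(c))
cv2.imwrite("pics/w10c.png",cv2.resize(c["pixels"][20:170,180:340],(640,600),interpolation=cv2.INTER_CUBIC))
E
```

```text
11.6 [0.53755187 0.21180098 0.09198537] [ 0.14584058  0.15134682 -1.36825357] (np.float64(245.6086956521739), np.float64(270.4782608695652))
```

View pics/w10c.png

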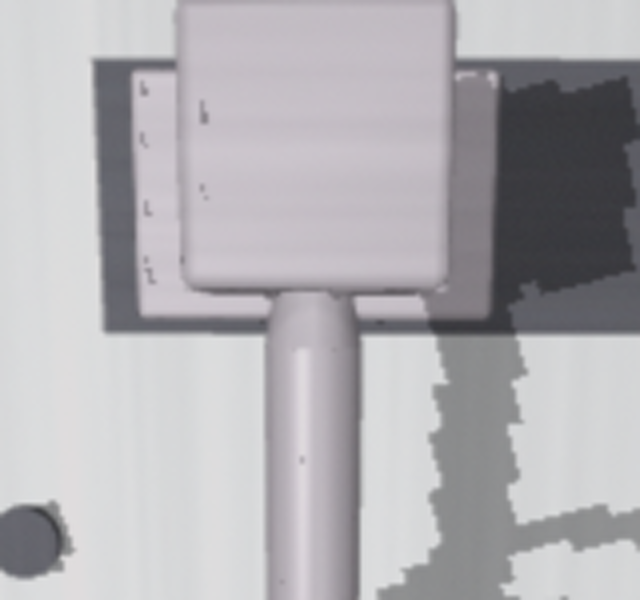

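Request:
step_arm:
  deltas:
    - [[0, 0, 0], [0.05, 0.02, 0], 1]
    - [[0, 0, 0], [0.05, 0, 0], 1]
    - [[0, 0, 0], [0.05, 0, 0], 1]
    - [[0, 0, 0], [0, 0, 0], 1]

```text
time: 12.0
eef_pos: [0.539, 0.2112, 0.092]
tcp_rot: [-0.0, 0.989, -0.148, 0.0]
contact_force: [0.8, -0.2, -1.8]
width: 0.0127
```

Request:
step_arm:
  deltas:
    - [[0, 0, 0], [0.05, 0, 0], 1]
    - [[0, 0, 0], [0.05, 0, 0], 1]
    - [[0, 0, 0], [0.05, 0, 0], 1]
    - [[0, 0, 0], [0, 0, 0], 1]

```text
time: 12.4
eef_pos: [0.5404, 0.2107, 0.092]
tcp_rot: [-0.0, 0.989, -0.148, 0.0]
contact_force: [0.1, 0.0, -1.4]
width: 0.0128
```

Request:
step_arm:
  deltas:
    - [[0, 0, 0], [0.05, 0, 0], 1]
    - [[0, 0, 0], [0.05, 0, 0], 1]
    - [[0, 0, 0], [0.05, 0, 0], 1]
    - [[0, 0, 0], [0, 0, 0], 1]

```text
time: 12.8
eef_pos: [0.5418, 0.2103, 0.092]
tcp_rot: [-0.0, 0.989, -0.148, 0.0]
contact_force: [-0.4, -0.3, -1.4]
width: 0.0126
```

Request:
step_arm:
  deltas:
    - [[0, 0, 0], [0.05, 0, 0], 1]
    - [[0, 0, 0], [0.05, 0, 0], 1]
    - [[0, 0, 0], [0.05, 0, 0], 1]
    - [[0, 0, 0], [0, 0, 0], 1]

```text
time: 13.2
eef_pos: [0.5433, 0.2098, 0.092]
tcp_rot: [-0.0, 0.989, -0.148, 0.0]
contact_force: [0.8, 0.3, -2.0]
width: 0.0126
```

Request:
step_arm:
  deltas:
    - [[0, 0, 0], [0.1, 0, 0], 1]
    - [[0, 0, 0], [0.1, 0, 0], 1]
    - [[0, 0, 0], [0.1, 0, 0], 1]
    - [[0, 0, 0], [0.1, 0, 0], 1]

```text
time: 13.6
eef_pos: [0.5471, 0.2087, 0.092]
tcp_rot: [-0.0, 0.989, -0.148, 0.0]
contact_force: [0.0, 0.3, -2.8]
width: 0.0129
```

Request:
step_arm:
  deltas:
    - [[0, 0, 0], [0.1, 0, 0], 1]
    - [[0, 0, 0], [0.1, 0, 0], 1]
    - [[0, 0, 0], [0.1, 0, 0], 1]
    - [[0, 0, 0], [0.1, 0, 0], 1]

```text
time: 14.0
eef_pos: [0.551, 0.2075, 0.092]
tcp_rot: [-0.0, 0.989, -0.148, 0.0]
contact_force: [-0.2, 0.1, -1.6]
width: 0.0126
```

Request:
step_arm:
  deltas:
    - [[0, 0, 0], [0.1, 0, 0], 1]
    - [[0, 0, 0], [0.1, 0, 0], 1]
    - [[0, 0, 0], [0.1, 0, 0], 1]
    - [[0, 0, 0], [0.1, 0, 0], 1]
    - [[0, 0, 0], [0, 0, 0], 1]

```text
time: 14.5
eef_pos: [0.5549, 0.2063, 0.092]
tcp_rot: [-0.0, 0.989, -0.148, 0.0]
contact_force: [0.9, 0.2, -1.9]
width: 0.0127
```

```bash
python3 - <<'E'
from h import *
from plant import status
c=cap("wrist","w11"); s=status.sense();print(s["time"],s["eef_pos"],s["contact_force"],meas(c))
cv2.imwrite("pics/w11c.png",cv2.resize(c["pixels"][60:240,160:352],(640,600),interpolation=cv2.INTER_CUBIC))
E
```

```text
return _methods._mean(a, axis=axis, dtype=dtype,
  ret = ret.dtype.type(ret / rcount)
```

View pics/w11c.png

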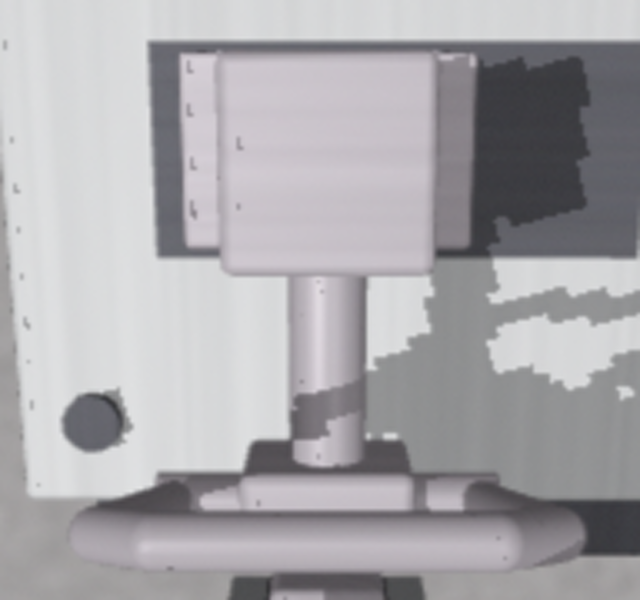

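Request:
step_arm:
  deltas:
    - [[0, 0, 0], [0.1, 0, 0], 1]
    - [[0, 0, 0], [0.1, 0, 0], 1]
    - [[0, 0, 0], [0.1, 0, 0], 1]
    - [[0, 0, 0], [0.1, 0, 0], 1]
    - [[0, 0, 0], [0.1, 0, 0], 1]

```text
time: 15.05
eef_pos: [0.5595, 0.2049, 0.092]
tcp_rot: [-0.0, 0.989, -0.148, -0.0]
contact_force: [0.1, -0.2, -2.1]
width: 0.0127
```

Request:
step_arm:
  deltas:
    - [[0, 0, 0], [0.1, 0, 0], 1]
    - [[0, 0, 0], [0.1, 0, 0], 1]
    - [[0, 0, 0], [0.1, 0, 0], 1]
    - [[0, 0, 0], [0.1, 0, 0], 1]
    - [[0, 0, 0], [0.1, 0, 0], 1]

```text
time: 15.55
eef_pos: [0.5643, 0.2034, 0.092]
tcp_rot: [0.0, 0.989, -0.148, -0.0]
contact_force: [-0.0, -0.2, -2.1]
width: 0.0126
```

Request:
step_arm:
  deltas:
    - [[0, 0, 0], [0.1, 0, 0], 1]
    - [[0, 0, 0], [0.1, 0, 0], 1]
    - [[0, 0, 0], [0.1, 0, 0], 1]
    - [[0, 0, 0], [0.1, 0, 0], 1]
    - [[0, 0, 0], [0.1, 0, 0], 1]

```text
time: 16.05
eef_pos: [0.5691, 0.2019, 0.092]
tcp_rot: [0.0, 0.989, -0.148, 0.0]
contact_force: [1.2, 0.3, -1.3]
width: 0.0126
```

Request:
step_arm:
  deltas:
    - [[0, 0, 0], [0.1, 0, 0], 1]
    - [[0, 0, 0], [0.1, 0, 0], 1]
    - [[0, 0, 0], [0.1, 0, 0], 1]
    - [[0, 0, 0], [0.05, 0, 0], 1]
    - [[0, 0, 0], [0.05, 0, 0], 1]
    - [[0, 0, 0], [0, 0, 0], 1]
    - [[0, 0, 0], [0, 0, 0], 1]

```text
time: 16.75
eef_pos: [0.5728, 0.2008, 0.092]
tcp_rot: [0.0, 0.989, -0.148, -0.0]
contact_force: [-0.7, 0.1, -2.7]
width: 0.0128
```

```bash
python3 - <<'E'
from h import *
from plant import status
c=cap("wrist","w12"); s=status.sense();print(s["time"],s["eef_pos"],s["contact_force"])
cv2.imwrite("pics/w12c.png",cv2.resize(c["pixels"][60:240,160:352],(640,600),interpolation=cv2.INTER_CUBIC))
E
```

```text
16.8 [0.57280946 0.20079371 0.09197768] [-0.3438362   0.3784287  -2.42373023]
```

View pics/w12c.png

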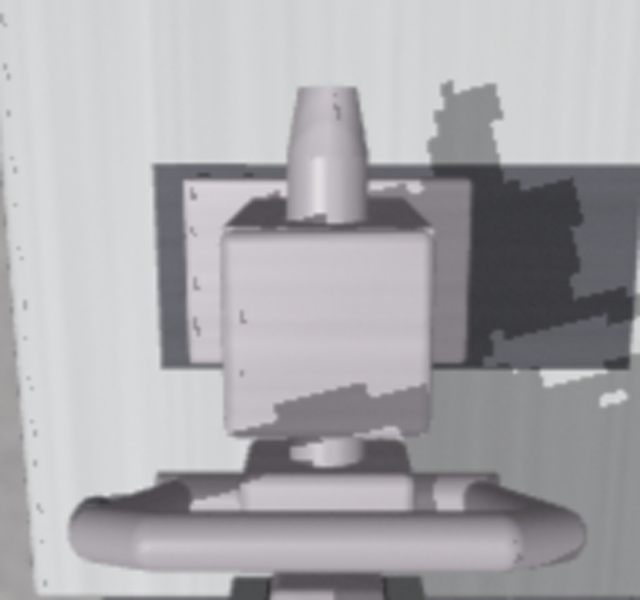

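The nose has come out of the far side at (259,86) and the shoulder gap is still a few mm. I'll continue in finer steps until I feel the shoulder.

Request:
step_arm:
  deltas:
    - [[0, 0, 0], [0.05, 0, 0], 1]
    - [[0, 0, 0], [0.05, 0, 0], 1]
    - [[0, 0, 0], [0.05, 0, 0], 1]
    - [[0, 0, 0], [0.05, 0, 0], 1]
    - [[0, 0, 0], [0.05, 0, 0], 1]
    - [[0, 0, 0], [0, 0, 0], 1]

```text
time: 17.4
eef_pos: [0.5753, 0.2001, 0.092]
tcp_rot: [-0.0, 0.989, -0.148, 0.0]
contact_force: [0.7, -0.5, -1.5]
width: 0.0128
```

Request:
step_arm:
  deltas:
    - [[0, 0, 0], [0.05, 0, 0], 1]
    - [[0, 0, 0], [0.05, 0, 0], 1]
    - [[0, 0, 0], [0.03, 0, 0], 1]
    - [[0, 0, 0], [0, 0, 0], 1]

```text
time: 17.8
eef_pos: [0.5766, 0.1997, 0.092]
tcp_rot: [-0.0, 0.989, -0.148, 0.0]
contact_force: [-0.3, -0.3, -2.4]
width: 0.013
```

Request:
step_arm:
  deltas:
    - [[0, 0, 0], [0.03, 0, 0], 1]
    - [[0, 0, 0], [0.03, 0, 0], 1]
    - [[0, 0, 0], [0, 0, 0], 1]

```text
time: 18.1
eef_pos: [0.5771, 0.1995, 0.092]
tcp_rot: [-0.0, 0.989, -0.148, 0.0]
contact_force: [-0.6, -0.6, -2.1]
width: 0.0126
```

Request:
step_arm:
  deltas:
    - [[0, 0, 0], [0.03, 0, 0], 1]
    - [[0, 0, 0], [0.03, 0, 0], 1]
    - [[0, 0, 0], [0, 0, 0], 1]

```text
time: 18.4
eef_pos: [0.5777, 0.1993, 0.092]
tcp_rot: [-0.0, 0.989, -0.148, -0.0]
contact_force: [-1.0, 0.2, -2.0]
width: 0.0125
```

```bash
python3 - <<'E'
from h import *
from plant import status
c=cap("wrist","w13"); s=status.sense();print(s["time"],s["eef_pos"],s["contact_force"])
cv2.imwrite("pics/w13c.png",cv2.resize(c["pixels"][60:240,160:352],(640,600),interpolation=cv2.INTER_CUBIC))
E
```

```text
18.45 [0.57765426 0.19934122 0.09197388] [-0.11539719  0.48825043 -1.27462878]
```

View pics/w13c.png

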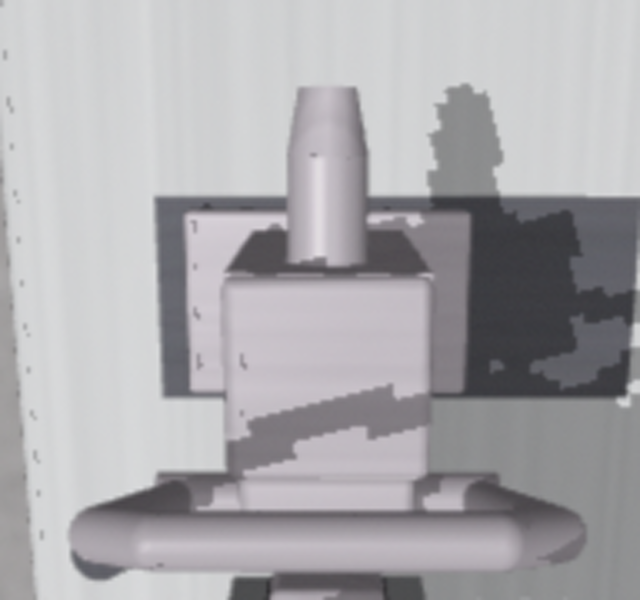

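Request:
step_arm:
  deltas:
    - [[0, 0, 0], [0.03, 0, 0], 1]
    - [[0, 0, 0], [0.02, 0, 0], 1]
    - [[0, 0, 0], [0, 0, 0], 1]

```text
time: 18.75
eef_pos: [0.5782, 0.1992, 0.092]
tcp_rot: [-0.0, 0.989, -0.148, 0.0]
contact_force: [-0.5, -0.6, -1.1]
width: 0.0126
```

Request:
step_arm:
  deltas:
    - [[0, 0, 0], [0.03, 0, 0], 1]
    - [[0, 0, 0], [0.02, 0, 0], 1]
    - [[0, 0, 0], [0, 0, 0], 1]

```text
time: 19.05
eef_pos: [0.5786, 0.199, 0.092]
tcp_rot: [-0.0, 0.989, -0.148, 0.0]
contact_force: [0.4, -1.1, -2.8]
width: 0.0125
```

Request:
step_arm:
  deltas:
    - [[0, 0, 0], [0.03, 0, 0], 1]
    - [[0, 0, 0], [0.02, 0, 0], 1]
    - [[0, 0, 0], [0, 0, 0], 1]

```text
time: 19.35
eef_pos: [0.579, 0.1989, 0.092]
tcp_rot: [-0.0, 0.989, -0.148, -0.0]
contact_force: [-0.7, 0.6, -1.7]
width: 0.0125
```

Request:
step_arm:
  deltas:
    - [[0, 0, 0], [0.03, 0, 0], 1]
    - [[0, 0, 0], [0.02, 0, 0], 1]
    - [[0, 0, 0], [0, 0, 0], 1]

```text
time: 19.65
eef_pos: [0.5791, 0.1989, 0.092]
tcp_rot: [0.0, 0.989, -0.148, -0.0]
contact_force: [-3.3, 2.2, 1.1]
width: 0.0124
```

Shoulder felt: about 4 N against the advance, and the arm stopped moving. I'll hold briefly, then release.

Request:
step_arm:
  deltas:
    - [[0, 0, 0], [0, 0, 0], 1]
    - [[0, 0, 0], [0, 0, 0], 1]
    - [[0, 0, 0], [0, 0, 0], 1]

```text
time: 19.95
eef_pos: [0.5791, 0.1989, 0.092]
tcp_rot: [0.0, 0.989, -0.148, -0.0]
contact_force: [-4.7, 2.9, 1.7]
width: 0.0128
```

Request:
step_arm:
  deltas:
    - [[0, 0, 0], [0, 0, 0], 0.78]
    - [[0, 0, 0], [0, 0, 0], 0.7]
    - [[0, 0, 0], [0, 0, 0], 0.65]
    - [[0, 0, 0], [0, 0, 0], 0.65]
    - [[0, 0, 0], [0, 0, 0], 0.65]
  squeeze: 20

```text
time: 20.45
eef_pos: [0.5798, 0.1987, 0.0921]
tcp_rot: [-0.0, 0.989, -0.148, 0.0]
contact_force: [-0.7, -0.2, -0.8]
width: 0.0297
```

```bash
python3 - <<'E'
from h import *
from plant import status
c=cap("wrist","w14"); s=status.sense();print(s["time"],s["eef_pos"],s["contact_force"],s["width"])
cv2.imwrite("pics/w14c.png",cv2.resize(c["pixels"][60:330,120:392],(604,600),interpolation=cv2.INTER_CUBIC))
c=cap("scene","s14")
cv2.imwrite("pics/s14c.png",cv2.resize(c["pixels"][130:250,255:375],(600,600),interpolation=cv2.INTER_CUBIC))
E
```

```text
20.5 [0.57972605 0.19873166 0.09205075] [ 0.29071501  0.30539423 -0.53941908] 0.029839147334185596
```

View pics/w14c.png

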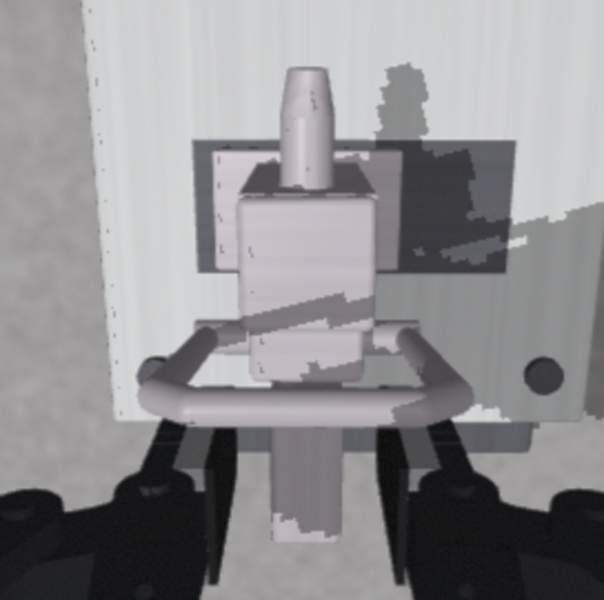

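View pics/s14c.png

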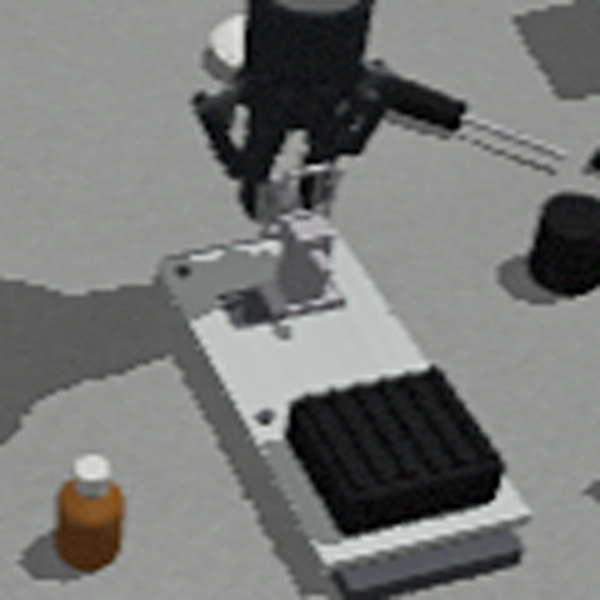

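The pin stayed seated after release (tang at (258,275) free between the jaws, nose at (258,92), loop bar at (257,241) open). Next I'll rise, shut the fingers, and look before pushing the bar.

Request:
step_arm:
  deltas:
    - [[0, 0, 0], [0, 0, -0.5], 0.65]
    - [[0, 0, 0], [0, 0, -1], 0.65]
    - [[0, 0, 0], [0, 0, -1.2], 0.65]
    - [[0, 0, 0], [0, 0, -1.2], 0.65]
    - [[0, 0, 0], [0, 0, -0.9], 0.65]
    - [[0, 0, 0], [0, 0, -0.3], 1]
    - [[0, 0, 0], [0, 0, 0], 1]
    - [[0, 0, 0], [0, 0, 0], 1]
    - [[0, 0, 0], [0, 0, 0], 1]
    - [[0, 0, 0], [0, 0, 0], 1]

```text
time: 21.55
eef_pos: [0.5793, 0.1987, 0.1425]
tcp_rot: [0.0, 0.989, -0.148, -0.0]
contact_force: [0.4, 0.5, -0.5]
width: 0.0002
```

```bash
python3 - <<'E'
from h import *
from plant import status
c=cap("wrist","w15"); s=status.sense();print(s["time"],s["eef_pos"],s["contact_force"],s["width"])
cv2.imwrite("pics/w15c.png",cv2.resize(c["pixels"][60:384,100:420],(592,600),interpolation=cv2.INTER_CUBIC))
E
```

```text
21.6 [0.57934169 0.19865119 0.14251189] [ 0.09739123  0.57338453 -0.33112072] 4.893636936003536e-06
```

View pics/w15c.png

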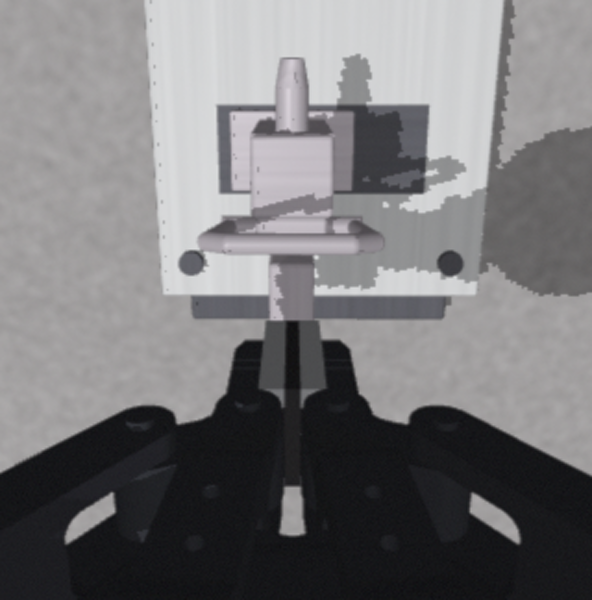

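Request:
step_arm:
  deltas:
    - [[0, 0, 0], [0.3, 0, 0.4], 1]
    - [[0, 0, 0], [0.5, 0, 0], 1]
    - [[0, 0, 0], [0.5, 0, 0], 1]
    - [[0, 0, 0], [0.3, 0, 0], 1]
    - [[0, 0, 0], [0, 0, 0], 1]
    - [[0, 0, 0], [0, 0, 0], 1]

```text
time: 22.2
eef_pos: [0.5949, 0.194, 0.139]
tcp_rot: [0.0, 0.989, -0.148, -0.0]
contact_force: [-0.7, 0.2, -0.6]
width: -0.0001
```

```bash
python3 - <<'E'
from h import *
from plant import status
c=cap("wrist","w16"); s=status.sense();print(s["time"],s["eef_pos"],s["contact_force"],s["width"])
cv2.imwrite("pics/w16c.png",cv2.resize(c["pixels"][60:384,100:420],(592,600),interpolation=cv2.INTER_CUBIC))
E
```

```text
22.25 [0.59474265 0.19405574 0.13896751] [ 0.39369761  1.16733803 -0.61158848] -0.0001647053456029364
```

View pics/w16c.png

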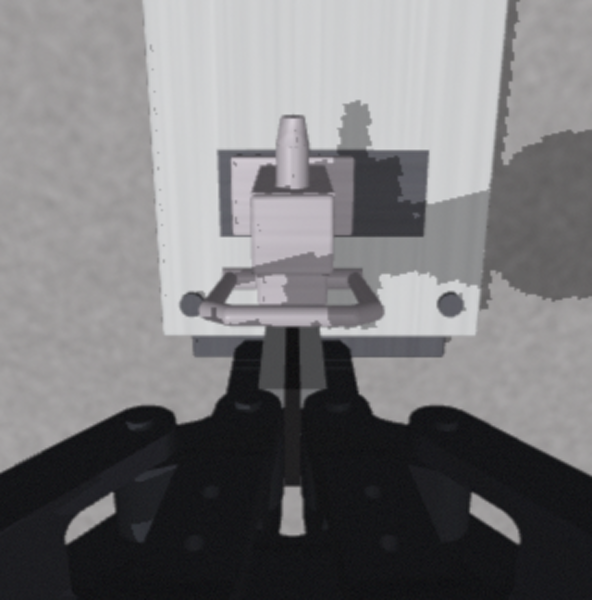

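```bash
python3 - <<'E'
from h import *
a=load("pics/w15.npz");b=load("pics/w16.npz")
p=tri([(a,257.6,60+243.5/1.852),(b,257.6,60+315.5/1.852)]);print("bar",p)
t=tri([(a,257.6,60+58/1.852),(b,257.6,60+116/1.852)]);print("tip",t)
o=np.array([.5947,.1941]);d=np.array([.956,-.292]);print("bar tool x",(p[:2]-o)@d)
E
```

```text
bar [0.61006814 0.18953582 0.12602097]
tip [0.64950085 0.17732739 0.07414586]
bar tool x 0.016024677677657317
```

Request:
step_arm:
  deltas:
    - [[0, 0, 0], [0.3, 0, 0], 1]
    - [[0, 0, 0], [0.3, 0, 0.1], 1]
    - [[0, 0, 0], [0.3, 0, 0.1], 1]
    - [[0, 0, 0], [0.3, 0, 0.1], 1]
    - [[0, 0, 0], [0, 0, 0], 1]

```text
time: 22.75
eef_pos: [0.6066, 0.1904, 0.1357]
tcp_rot: [0.0, 0.989, -0.148, -0.0]
contact_force: [-1.8, 0.8, 0.0]
width: -0.0001
```

```bash
python3 - <<'E'
from h import *
from plant import status
c=cap("wrist","w17"); s=status.sense();print(s["time"],s["eef_pos"],s["contact_force"],s["width"])
cv2.imwrite("pics/w17c.png",cv2.resize(c["pixels"][60:384,100:420],(592,600),interpolation=cv2.INTER_CUBIC))
E
```

```text
22.8 [0.60638645 0.19045527 0.13577966] [-0.87748178  0.55467044 -0.59346638] 0.00017946520149850082
```

View pics/w17c.png

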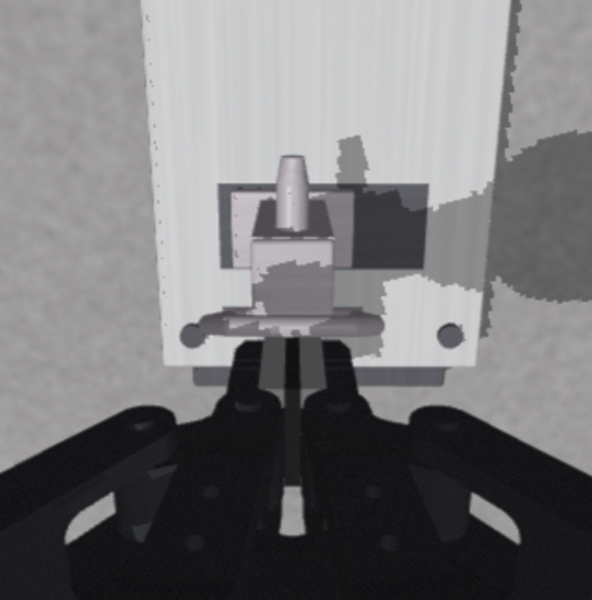

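The bar is riding on the finger front (row ≈235, loop tilting forward) with 1–2 N, and the pin is unmoved. Following the arc.

Request:
step_arm:
  deltas:
    - [[0, 0, 0], [0.3, 0, 0.15], 1]
    - [[0, 0, 0], [0.3, 0, 0.15], 1]
    - [[0, 0, 0], [0.3, 0, 0.2], 1]
    - [[0, 0, 0], [0.3, 0, 0.2], 1]
    - [[0, 0, 0], [0, 0, 0], 1]

```text
time: 23.3
eef_pos: [0.6181, 0.1869, 0.1286]
tcp_rot: [0.0, 0.989, -0.148, -0.0]
contact_force: [-0.8, 0.3, -0.5]
width: 0.0001
```

```bash
python3 - <<'E'
from h import *
from plant import status
c=cap("wrist","w18"); s=status.sense();print(s["time"],s["eef_pos"],s["contact_force"],s["width"])
cv2.imwrite("pics/w18c.png",cv2.resize(c["pixels"][60:384,100:420],(592,600),interpolation=cv2.INTER_CUBIC))
E
```

```text
23.35 [0.61790096 0.18691466 0.12868561] [-1.45433334 -0.62643328 -0.28136447] 0.00015740195904823427
```

View pics/w18c.png

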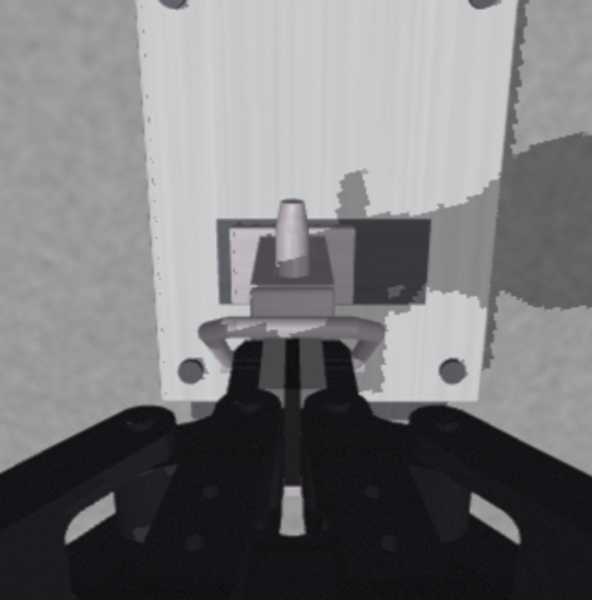

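Request:
step_arm:
  deltas:
    - [[0, 0, 0], [0.3, 0, 0.2], 1]
    - [[0, 0, 0], [0.3, 0, 0.2], 1]
    - [[0, 0, 0], [0.2, 0, 0.2], 1]
    - [[0, 0, 0], [0.2, 0, 0.1], 1]
    - [[0, 0, 0], [0, 0, 0], 1]
    - [[0, 0, 0], [0, 0, 0], 1]

```text
time: 23.95
eef_pos: [0.6273, 0.1841, 0.1218]
tcp_rot: [0.0, 0.989, -0.148, -0.0]
contact_force: [-1.0, 1.4, 0.4]
width: 0.0001
```

```bash
python3 - <<'E'
from h import *
from plant import status
c=cap("wrist","w19"); s=status.sense();print(s["time"],s["eef_pos"],s["contact_force"],s["width"])
cv2.imwrite("pics/w19c.png",cv2.resize(c["pixels"][60:384,100:420],(592,600),interpolation=cv2.INTER_CUBIC))
E
```

```text
24.0 [0.62725825 0.18413516 0.12188631] [-0.97551851  0.31939868  0.85901583] 6.578798582916662e-06
```

View pics/w19c.png

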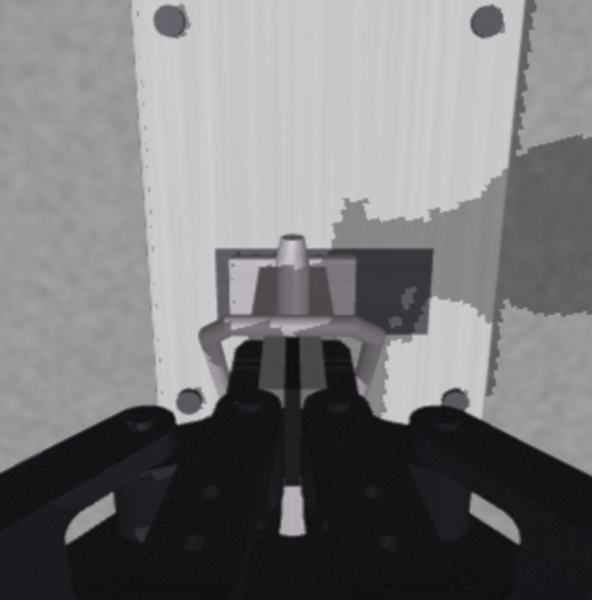

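Request:
step_arm:
  deltas:
    - [[0, 0, 0], [0.2, 0, 0.1], 1]
    - [[0, 0, 0], [0.2, 0, 0.1], 1]
    - [[0, 0, 0], [0.2, 0, 0], 1]
    - [[0, 0, 0], [0, 0, 0], 1]
    - [[0, 0, 0], [0, 0, 0], 1]

```text
time: 24.5
eef_pos: [0.6312, 0.1824, 0.1186]
tcp_rot: [0.001, 0.989, -0.148, -0.002]
contact_force: [-6.5, 2.5, -5.1]
width: -0.0
```

```bash
python3 - <<'E'
from h import *
from plant import status
c=cap("wrist","w20"); s=status.sense();print(s["time"],s["eef_pos"],s["contact_force"],s["width"])
cv2.imwrite("pics/w20c.png",cv2.resize(c["pixels"][60:384,100:420],(592,600),interpolation=cv2.INTER_CUBIC))
E
```

```text
24.55 [0.63117458 0.18245409 0.11860678] [-6.38801244  1.99754836 -5.69817038] -0.0002580207906525324
```

View pics/w20c.png

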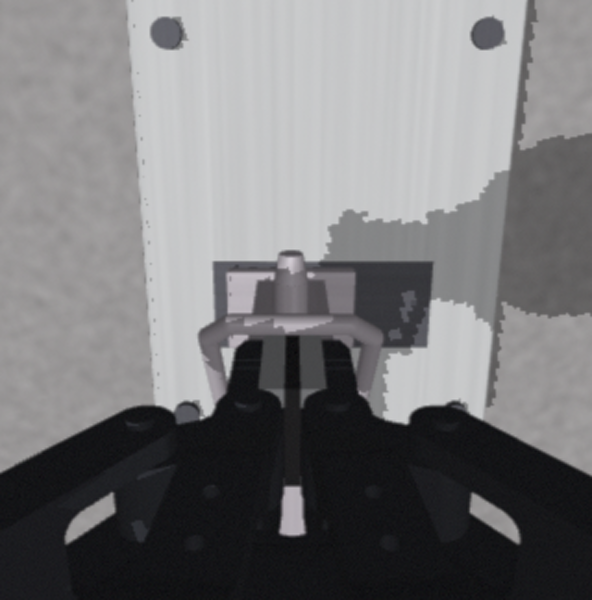

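The loop is just short of its dead point (bar at about row 235, not snapped) and force has risen to about 8 N, back and downward. That looks like a friction wedge: the vertical finger is no longer square to the bar's motion. I'll tilt the fingers so their front face follows the bar.

Request:
step_arm:
  deltas:
    - [[0, -5, 0], [0, 0, 0], 1]
    - [[0, -5, 0], [0.1, 0, -0.05], 1]
    - [[0, -5, 0], [0.15, 0, -0.05], 1]
    - [[0, 0, 0], [0, 0, 0], 1]
    - [[0, 0, 0], [0, 0, 0], 1]

```text
time: 25.05
eef_pos: [0.6363, 0.1812, 0.1202]
tcp_rot: [-0.019, 0.981, -0.147, -0.128]
contact_force: [-0.0, -0.1, -0.1]
width: -0.0
```

```bash
python3 - <<'E'
from h import *
from plant import status
c=cap("wrist","w21"); s=status.sense();print(s["time"],s["eef_pos"],s["tcp_rot"],s["contact_force"],s["width"])
cv2.imwrite("pics/w21c.png",cv2.resize(c["pixels"][60:384,100:420],(592,600),interpolation=cv2.INTER_CUBIC))
E
```

```text
25.1 [0.63570046 0.18150679 0.12042877] [-0.01904699  0.98069115 -0.14654921 -0.1280836 ] [-0.61878718  0.81231303  0.16657379] -0.00022516712380737954
```

View pics/w21c.png

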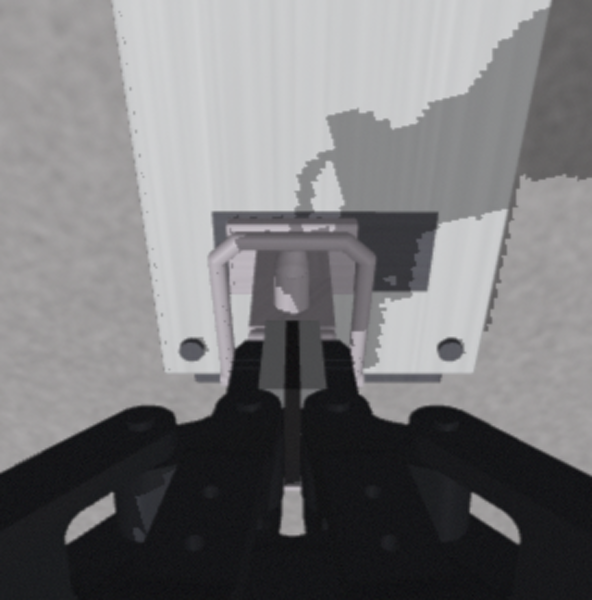

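The loop snapped down: its bar is now at about (257,192), past the nose, and force is back to zero. Retreating upward to check.

Request:
step_arm:
  deltas:
    - [[0, 0, 0], [-0.3, 0, -1], 1]
    - [[0, 0, 0], [-0.3, 0, -1], 1]
    - [[0, 0, 0], [-0.5, 0, -2], 1]
    - [[0, 5, 0], [-0.5, 0, -2], 1]
    - [[0, 5, 0], [-0.5, 0, -2], 1]
    - [[0, 5, 0], [-0.5, 0, -2], 1]
    - [[0, 0, 0], [-2, 0, 0], 1]
    - [[0, 0, 0], [-2, 0, 0], 1]
    - [[0, 0, 0], [0, 0, 0], 1]
    - [[0, 0, 0], [0, 0, 0], 1]
    - [[0, 0, 0], [0, 0, 0], 1]
    - [[0, 0, 0], [0, 0, 0], 1]

```text
time: 26.3
eef_pos: [0.5937, 0.1945, 0.2237]
tcp_rot: [-0.0, 0.989, -0.148, 0.0]
contact_force: [-0.5, 0.3, -0.1]
width: -0.0001
```

```bash
python3 - <<'E'
from h import *
from plant import status
c=cap("wrist","w22"); s=status.sense();print(s["time"],s["eef_pos"],s["tcp_rot"],s["contact_force"],s["width"])
cv2.imwrite("pics/w22c.png",cv2.resize(c["pixels"][20:200,165:345],(600,600),interpolation=cv2.INTER_CUBIC))
c=cap("top","t22");d=cap("scene","s22")
A=cv2.resize(d["pixels"][160:230,280:350],(390,390),interpolation=cv2.INTER_CUBIC);B=cv2.resize(c["pixels"][140:200,140:200],(390,390),interpolation=cv2.INTER_CUBIC)
cv2.imwrite("pics/s22c.png",np.hstack([A,B]))
E
```

```text
26.35 [0.59355935 0.19442393 0.22356562] [ 2.75632431e-05  9.89005491e-01 -1.47878767e-01  9.50178749e-05] [-0.26231089 -0.31895375 -0.55193336] 8.951530710616301e-05
```

View pics/w22c.png

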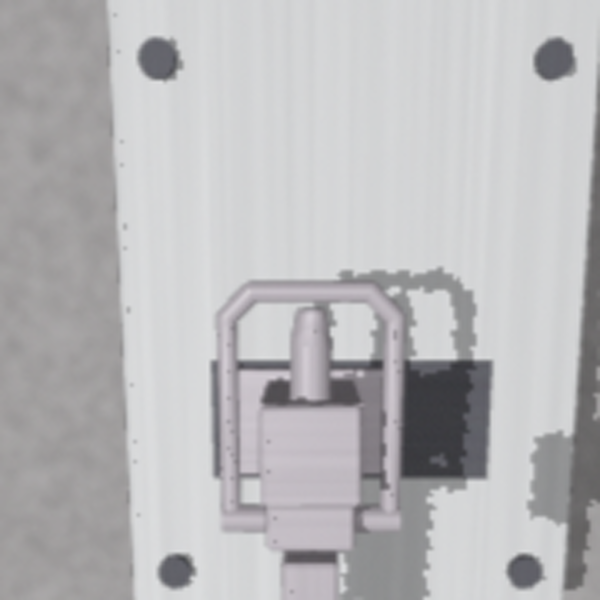

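View pics/s22c.png

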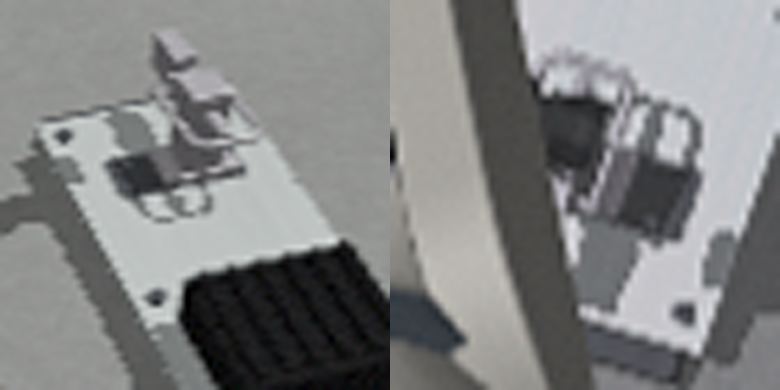

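The loop lies round the post with its bar just ahead of the nose, as expected when shut. I'll take one more view with a baseline to measure its angle and the seating.

Request:
step_arm:
  deltas:
    - [[0, 0, 0], [-2, 0, 0], 1]
    - [[0, 0, 0], [-2, 0, 0], 1]
    - [[0, 0, 0], [0, 0, 0], 1]
    - [[0, 0, 0], [0, 0, 0], 1]
    - [[0, 0, 0], [0, 0, 0], 1]
    - [[0, 0, 0], [0, 0, 0], 1]
    - [[0, 0, 0], [0, 0, 0], 1]

```text
time: 27.15
eef_pos: [0.5552, 0.2062, 0.2236]
tcp_rot: [0.0, 0.989, -0.148, 0.0]
contact_force: [0.2, -0.4, -0.9]
width: 0.0002
```

```bash
python3 - <<'E'
from h import *
c=cap("wrist","w23")
cv2.imwrite("pics/w23c.png",cv2.resize(c["pixels"][0:160,175:335],(600,600),interpolation=cv2.INTER_CUBIC))
E
```

```text
(no output)
```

View pics/w23c.png

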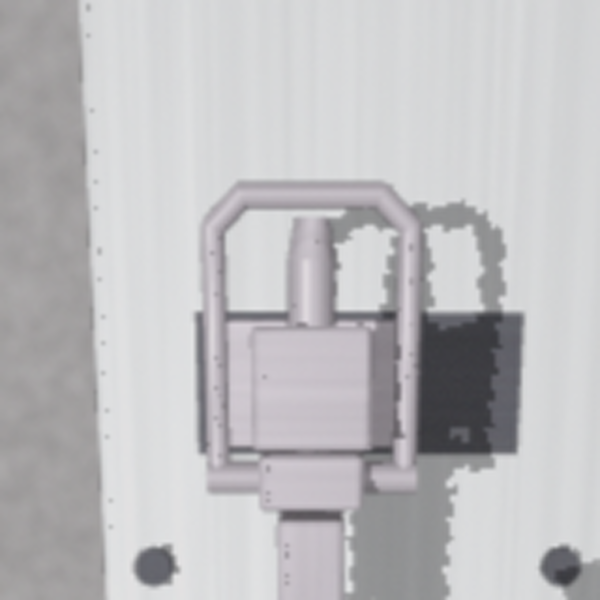

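```bash
python3 - <<'E'
from h import *
a=load("pics/w22.npz");b=load("pics/w23.npz")
f=lambda x,y:((x+.5)/3.3333-.5+165,(y+.5)/3.3333-.5+20)
g=lambda x,y:((x+.5)/3.75-.5+175,(y+.5)/3.75-.5)
d=np.array([.9562,-.2925])
ref=None
for n,p,q in [("barL",(260,291),(250,195)),("barR",(360,291),(370,195)),("tip",(311,308),(311,218)),("hingeL",(240,520),(235,477)),("hingeR",(380,520),(390,477)),("postB",(310,405),(311,327)),("postF",(310,505),(311,450))]:
    w=tri([(a,*f(*p)),(b,*g(*q))]); print(n,w.round(4),"along",round(float(w[:2]@d),4))
E
```

```text
barL [0.6572 0.1874 0.0744] along 0.5736
barR [0.6502 0.1647 0.0744] along 0.5736
tip [0.6498 0.177  0.0718] along 0.5696
hingeL [0.6053 0.2085 0.0732] along 0.5178
hingeR [0.5953 0.1758 0.0731] along 0.5178
postB [0.6293 0.1835 0.0846] along 0.5481
postF [0.6065 0.1905 0.0846] along 0.5242
```

```bash
python3 - <<'E'
from plant import bot,status
print(status.sense()["contact_force"]); print(bot.close_job())
E
```

```text
[0.69801749 0.33132932 0.34987085]
the job is handed in; nothing more can be done
None
```

I gripped the loop pin by its tang and pushed it nose first, loop open, through the post's cross hole until I felt the shoulder at about 5 N. I then released it, swung the loop over the post until it snapped down, backed clear and handed in at about 27 s.

- **Hiccup:** just before its dead point the loop bar wedged on the upright fingers, at about 8 N. Tilting the fingers by 15° let it snap over, and the force fell back to zero.
- **Last checks:** measured from two wrist views, the bar is 55.8 mm ahead of the hinge and 1.2 mm above it, so the loop is shut at about 0.02 rad. The hinge is 6.4 mm behind the post's face against a nominal 6 mm, which puts the shoulder within about 0.5 mm. The pin's tip is at z ≈ 72 mm. At hand-in the contact force was only sensor noise and the gripper was about 0.2 m above the bench, touching nothing.
- **Disagreements:** the same two views put the post's top at z ≈ 85 mm instead of 88 mm, so those heights are good to a few mm. Some early looks were taken before the arm had settled and disagreed by about 2 mm sideways; I measured again at rest before pushing in.
- **Not checked:** I did not measure the bystanders' positions afterwards, but nothing came near them. I only read forces at the end of each move, so I could not see brief peaks in between.

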